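# Hang the collet carrier on its two catch hooks

### The arm

A 7-joint arm with a two-finger parallel gripper is mounted at the origin on a cart in front of the work surface, level with it; the furniture and walls round the work are solid. World frame = base frame: x ahead of the robot, y to its left, z up, the work surface at z = 0. Lengths are in m, angles in rad, forces in N, time in s.
With the tool pointing down it reaches from about 0.4 to 0.925 m from the base axis. Payload 5.6 kg.
Tool frame: the origin (TCP) lies between the finger pads; the fingertips stand ahead of it and the grasp point (between the pads) lies 5 mm behind it (ctrl.tcp_to_tips is the z of the fingertips in the tool frame, in m); z points along the fingers, y is the direction in which the jaws open and shut (so a half turn about z gives the same grasp; the last joint's range is limited). The gripper opens to 85 mm and grips with 20 to 120 N. Pads are 22 mm wide; open, the fingers measure 114 mm over their backs; the gripper's body (76 mm by 85 mm) begins 54 mm behind the grasp point. The pads swing forward as they close: fully open they stand 13 mm farther back than shut.
Start: joints at [1.092, 0.468, -0.012, 1.603, 0.006, 1.071, -0.056], TCP at [0.274, -0.589, 0.245] pointing down, gripper open.
Joint ranges: [-2.53, 2.53], [-0.31, 2.02], [-1.57, 1.55], [0.28, 2.44], [-1.29, 4.43], [0.15, 1.84], [-2.92, 2.92]. Speed limits (rad/s): [2.57, 2.57, 3.14, 3.14, 3.14, 3.14, 3.14].

### API

Orientations are given as a rotation vector (axis times angle).
In Python, from plant import ctrl, viewer, job, trace, spot_point gives the robot as it stands.
- The arm moves only by the shell command python3 -m handwheel 'ROWS' [OPENING]. ROWS is JSON, a list of rows, each an object with "slide": the shift along the tool's x, y, z in mm, a list of three; "roll": the turn about the tool's z in rad. In form: [{"slide": [x, y, z], "roll": roll}, ...]. A call has 1 to 20 rows; each row shifts and turns the commanded pose from where the row before left it, along the tool's axes as they then stand; what a row does not reach is not made up. A row lasts 1/12 s, in which the tool goes at most 41.7 mm and 7.16 degrees, less where a joint would pass 70% of its speed; a pose out of reach is approached as far as the arm can. A call is refused whole if a number of a shift passes 41.7 or a number of a turn 0.125, either way. A call with a gripper value outside its range is refused whole. OPENING is the gripper's target within -1 to 1 (shut at 1, half-way at 0, fully open at -1), set as the call begins (- or left out, the last holds). The fingers move at their own pace and stop on an object; the grip force is fixed at half the most. Time passes only in rows, so rows that do not move let the fingers close. It gives the time, the measured TCP pose, the force and the opening at its end, in the units of the state.
- ctrl.read_state(): the state, without advancing time (a new reading comes with each control period).
- viewer.read_camera(name): name is "scene" or "top" or "wrist"; returns the picture (384x512x3 uint8, red, green, blue); there is no depth.
- viewer.calibration(name): a dict with "fx", "fy", "cx", "cy" (pixels), "extrinsics" (4x4, takes a point from camera to world coordinates); the wrist camera has in their place "T_tool_cam" (4x4, takes a point from camera to tool coordinates, whose origin is the TCP and whose axes are the flange's). Camera axes: x right, y down, z forward; pixel columns grow to the right and rows downward; lengths in m; the calibration is good to about 2 mm. A picture is of the moment at which its call begins: read the wrist's pose just before it. calibration takes no time and is no camera call.
- job.job_done(): hands the job in, once; it reports no verdict.
Trained networks look in the newest picture that a camera, given by its name, has taken for a name from the list of things; names that differ only in an ending like _2 or _b are one class to them, and where a whole thing is asked for, a point or a joint stands for the part that bears it (a point fixed in the world has none). Each returns a list of dicts, best first, with "conf" (0 to 1); they miss things now and then, are a little off and sometimes report something else, mostly with a low value. They report only what shows in the picture. A call takes as long as a camera call.
- trace(target, camera): "region" (384x512 bool, what is visible of it) and "centre" ([column, row] in pixels, amid what is visible of it).
- spot_point(target, camera): "centre" ([column, row] in pixels: a listed point, or the origin of a listed thing).
The state is a dict: "time": time; "joint_pos": joint angles; "dq": joint speeds; "joint_efforts": joint torques, N m; "position": TCP position; "orientation": TCP orientation; "wrist_force": force on the tool from outside, world axes, zero at the start; "ft_torque": the same for the moment, N m; "grip_width": opening from 0.0 (shut) to 1.0 (fully open).
Only numpy, scipy, OpenCV 4.12 (cv2) and the standard library are available. Lean on these libraries where they do the work, as an engineer would, in place of code of your own. Each camera call takes 0.05 s, during which the arm holds its last target.

### The job

Pick up the collet carrier by its black grip block and hang its rod on both hooks of the stand at once. The exact hook height is not known, so lower it gently, press until the rod has clicked home under the catches of both hooks, and do not let go before both have clicked; never press hard. Leave it hanging centred, released and still, and do not disturb the things standing around.

Things in the scene. Friction and masses are not known exactly. Their poses are not given: they have to be found in the camera images.
- carrier: Collet carrier, the thing to hang: aluminium tray 44 x 140 mm with three collets fixed on it, two straps (y = +-67 mm) up to a round steel rod along y. Origin under the tray's centre, on the worktop at first; x across the tray, y along the rod, z up. It stands upright at the start; about 0.25 kg. May be hung either way round.
- grip (a point): Centre of the black upright grip block on the middle of the carrier's rod: 16 mm (carrier x) x 30 mm (carrier y) x 36 mm high. 114 mm above the carrier's underside, 14 mm above the rod's centre line. Axes of the carrier.
- rod_mid (a point): Middle of the carrier's rod, on its centre line, 100 mm above the carrier's underside. Rod 8 mm in diameter, 230 mm long along y; its ends stick out 45 mm past the straps and go into the hooks. Axes of the carrier.
- stand: Hanging stand, fixed to the worktop: dark base 95 x 240 x 12 mm, two columns and a clamped crossbar that carries two steel hooks, 18 mm wide, at y = +95 and -95 mm. Origin on the worktop straight below the line on which the rod hangs; y from right hook to left hook, z up; the hooks open upward, backs to +x. Carrier and stand must never press on each other with more than 25 N.
- stand_mid (a point): Midway between the hooks, 165 mm above the worktop, stand axes: NOMINAL centre of the rod when it just rests on both unpressed saddles. True in x and y; the true height is unmeasured: the crossbar is clamped up to 15 mm higher or lower and each hook up to 2 mm more on its own. Pressing both ends home takes about 6 to 12 N in all; force climbs steeply only when both saddles are on their stops.
- nominal_l (a point): Nominal centre of the rod in the left hook (stand y = +95 mm), height uncertain as above; a point of the stand, it does not move with the hook. The hook is a slot 12 mm wide in x (6 mm each side of this point); its front lip flares outward and ends 20 mm above the rod's true unpressed height, so the rod must come down from above that. Tray and straps pass between the hooks with 16 mm to spare each side: come in from the front (-x).
- nominal_r (a point): The same for the right hook (y = -95 mm). In each hook a brass spring catch sticks out of the slot's back; the rod meets its sloping top about 14 mm above the unpressed height and pushes it back on the way down to a black spring saddle. With the saddle pressed 5 mm the catch snaps out over the rod and holds it.
- saddle_l (a joint): How far the left hook's saddle is pressed down, m: 0 up, 0.007 at its hard stop, about 0.005 when the rod is held home under the catch. Its spring (2.5 N at the top, 4 N at the stop) does not yield to the carrier's weight alone.
- saddle_r (a joint): The same for the right hook's saddle.
- loupe_mid (a point): Bystander: middle of a black loupe, 37 mm across, 40 mm high.
- spare_lens_mid (a point): Bystander: middle of a black lens barrel, 38 mm across, 58 mm high.
- esd_brush_mid (a point): Bystander: middle of a black flat brush lying on the dark mat, 22 x 121 x 9 mm.

How it is judged:
On the way, in this order (a step that is already met when the one before it is completed fails the run):
1. the carrier is lifted clear of the worktop (height (world z) of grip above 0.16 m and contact force between the fingers and carrier above 0.5 N), for 0.1 s.
2. both saddles are pressed past the catches while the gripper still holds the carrier (value of joint each of saddle_l, saddle_r above 0.003 m and contact force between the fingers and carrier above 0.5 N), for 0.1 s.
At the end, for the whole second after the job is handed in: The rod holds both saddles down more than 3 mm under the catches; its middle is within 15 mm (from above) of the middle between the hooks, more than 125 mm up, and it lies within 0.1 rad of the line of the hooks; the carrier hangs within 0.35 rad of upright and still (under 0.03 m/s) (value of joint each of saddle_l, saddle_r above 0.003 m and horizontal distance between rod_mid and stand_mid below 0.015 m and angle between the y axis of rod_mid and the y axis of stand_mid, either way round below 0.1 rad and angle between rod_mid's own z axis and vertical below 0.35 rad and height (world z) of rod_mid above 0.125 m and linear speed of carrier below 0.03 m/s); the robot touches nothing.
It fails at once if the carrier is pressed or knocked against the stand with more than 25 N (contact force between carrier and stand above 25 N).
It fails at once if the carrier is let go off the worktop before both saddles are held down more than 3 mm (height (world z) of grip above 0.135 m and contact force between the fingers and carrier below 0.05 N and not (value of joint each of saddle_l, saddle_r above 0.003 m)).
It fails at once if a bystander is moved more than 20 mm (distance of any of loupe_mid, spare_lens_mid, esd_brush_mid from where it was at the start of the episode above 0.02 m).
It also fails if it takes over 56 s, if anything falls off the work surface, if the arm or the gripper's body presses on something with over 40 N, if the wrist force passes 120 N, or if a joint passes its speed limit or range.

## Working session

There is one attempt and no reset: what is moved stays moved. The work goes in short steps, Python scripts to look and compute and a shell command to move; the robot and the scene stay as the last step left them, time stands still between calls to the robot, and variables do not carry over. Pictures are saved under pics/ and viewed, and the job is handed in when it is done.

```bash
ls; mkdir -p pics
cat > h.py <<'E'
import numpy as np, cv2
from plant import ctrl, viewer, job, trace, spot_point
from scipy.spatial.transform import Rotation as R
def snap(cam,fn,scale=1):
    im=viewer.read_camera(cam); cv2.imwrite('pics/'+fn,cv2.cvtColor(im,cv2.COLOR_RGB2BGR)); return im
def camT(cam,st=None):
    c=viewer.calibration(cam)
    if 'extrinsics' in c: return c,np.array(c['extrinsics'])
    st=st or ctrl.read_state()
    T=np.eye(4);T[:3,:3]=R.from_rotvec(st['orientation']).as_matrix();T[:3,3]=st['position']
    return c,T@np.array(c['T_tool_cam'])
def ray(cam,px,st=None):
    c,T=camT(cam,st); d=np.array([(px[0]-c['cx'])/c['fx'],(px[1]-c['cy'])/c['fy'],1.]); return T[:3,3],T[:3,:3]@d
def atz(cam,px,z,st=None):
    o,d=ray(cam,px,st); return o+d*(z-o[2])/d[2]
def proj(cam,p,st=None):
    c,T=camT(cam,st); q=np.linalg.inv(T)@np.append(p,1); return np.array([c['fx']*q[0]/q[2]+c['cx'],c['fy']*q[1]/q[2]+c['cy']])
def tri(rays):
    A=np.zeros((3,3));b=np.zeros(3)
    for o,d in rays:
        d=d/np.linalg.norm(d);P=np.eye(3)-np.outer(d,d);A+=P;b+=P@o
    x=np.linalg.solve(A,b); return x,[np.linalg.norm(np.cross(x-o,d/np.linalg.norm(d))) for o,d in rays]
E
python3 - <<'E'
from h import *
np.set_printoptions(precision=4,suppress=True)
st=ctrl.read_state();print(st)
for c in('scene','top','wrist'):
    snap(c,c+'0.png'); print(c,viewer.calibration(c))
print(ctrl.tcp_to_tips)
for c in('scene','top'):
    for t in('grip','rod_mid','carrier','stand','stand_mid','nominal_l','nominal_r','loupe_mid','spare_lens_mid','esd_brush_mid'):
        r=spot_point(t,c); print(c,t,[(np.round(x['centre'],1),round(x['conf'],2)) for x in r[:3]])
E
```

```text
pics
{'time': 0.0, 'joint_pos': array([ 1.092 ,  0.4684, -0.0116,  1.6037,  0.006 ,  1.0714, -0.0563]), 'dq': array([-0.0001, -0.0013,  0.0004,  0.0006, -0.0014, -0.0017, -0.0002]), 'joint_efforts': array([  0.0006, -53.2385,   0.0215, -25.1302,   0.0113,   0.0077,
         0.    ]), 'position': array([ 0.2741, -0.5888,  0.2443]), 'orientation': array([-3.0656, -0.6788,  0.0008]), 'wrist_force': array([ 0.2347, -0.3005, -0.3598]), 'ft_torque': array([0.0203, 0.014 , 0.0116]), 'grip_width': 0.9981005941563416}
scene {'fx': 359.40947778106175, 'fy': 359.40947778106175, 'cx': 250.12271809092687, 'cy': 190.8580364172016, 'extrinsics': array([[ 0.9011, -0.1839,  0.3928,  0.1633],
       [-0.4335, -0.3507,  0.8301, -0.4082],
       [-0.0149, -0.9183, -0.3957,  0.4465],
       [ 0.    ,  0.    ,  0.    ,  1.    ]])}
top {'fx': 445.4770558248083, 'fy': 445.4770558248083, 'cx': 254.3881600279682, 'cy': 199.74008336014236, 'extrinsics': array([[-0.0239, -0.9753,  0.2196,  0.294 ],
       [-0.9997,  0.0246,  0.0005,  0.2908],
       [-0.0059, -0.2195, -0.9756,  1.0206],
       [ 0.    ,  0.    
[... 870 characters left out ...]
ens_mid [(array([336.4, 254.7]), 0.69)]
scene esd_brush_mid [(array([190.2, 199.5]), 0.45)]
top grip [(array([283.2, 241. ]), 0.75)]
top rod_mid [(array([206.7, 185.8]), 0.73), (array([285.4, 243.8]), 0.65), (array([281.7, 247.9]), 0.44)]
top carrier [(array([280.5, 246. ]), 0.64)]
top stand [(array([207.9, 186.8]), 0.93)]
top stand_mid [(array([198.2, 164.6]), 0.61)]
top nominal_l [(array([246.5, 158.8]), 0.89), (array([151.7, 173.2]), 0.6)]
top nominal_r [(array([246.5, 158.8]), 0.89), (array([151.7, 173.2]), 0.6)]
top loupe_mid [(array([365.2, 253.4]), 0.62)]
top spare_lens_mid [(array([341.1, 157.8]), 0.76), (array([197.1, 161. ]), 0.75)]
top esd_brush_mid [(array([149.6, 247.3]), 0.64)]
```

View pics/scene0.png

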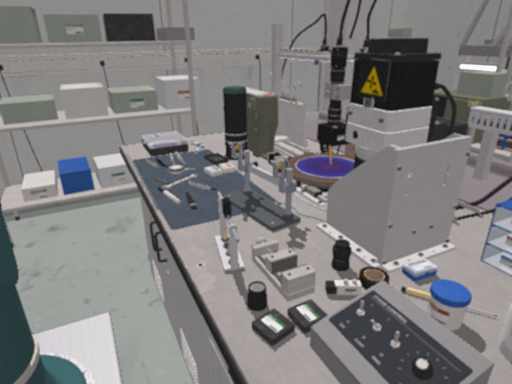

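View pics/top0.png

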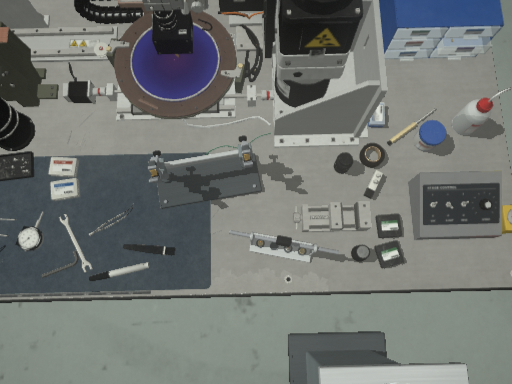

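Run:
```python
from h import *
np.set_printoptions(precision=4,suppress=True)
P={'grip':((230.1,207.6),(283.2,241.)),'rod_mid':((226.9,215.8),(285.4,243.8)),'carrier':((226.6,254.2),(280.5,246)),'stand':((256.9,212.2),(207.9,186.8)),'stand_mid':((254.4,152.1),(198.2,164.6)),
'nomA':((278.5,163.4),(151.7,173.2)),'nomA2':((278.5,163.4),(246.5,158.8)),'nomB':((237.5,143.9),(246.5,158.8)),'loupe':((254.7,297.5),(365.2,253.4)),'lens':((336.4,254.7),(341.1,157.8)),'brush':((190.2,199.5),(149.6,247.3))}
for k,(a,b) in P.items():
    print(k,*tri([ray('scene',a),ray('top',b)]))
```

```text
grip [0.4145 0.233  0.1117] [np.float64(0.004128273690652929), np.float64(0.004128273690652827)]
rod_mid [0.4077 0.2286 0.0964] [np.float64(0.0012502180713323044), np.float64(0.0012502180713323706)]
carrier [ 0.4103  0.2348 -0.003 ] [np.float64(0.0035942508088287915), np.float64(0.0035942508088287295)]
stand [ 0.5627  0.4004 -0.0083] [np.float64(0.0028462159662228713), np.float64(0.0028462159662228283)]
stand_mid [0.5607 0.4018 0.1678] [np.float64(3.7882241787807624e-05), np.float64(3.788224178782636e-05)]
nomA [0.62   0.4891 0.0917] [np.float64(0.05657115548823479), np.float64(0.05657115548823479)]
nomA2 [0.5743 0.3041 0.1633] [np.float64(0.0025176633838507327), np.float64(0.0025176633838508784)]
nomB [0.5136 0.3148 0.2303] [np.float64(0.03645236633279158), np.float64(0.036452366332791405)]
loupe [0.3872 0.0479 0.0232] [np.float64(0.0024435186606919395), np.float64(0.002443518660691878)]
lens [0.6059 0.0902 0.0242] [np.float64(0.008226808242165973), np.float64(0.008226808242165973)]
brush [0.4153 0.5326 0.0094] [np.float64(0.0014208436589117183), np.float64(0.0014208436589116724)]
```

Run:
```python
from h import *
np.set_printoptions(precision=4,suppress=True)
print('left',tri([ray('scene',(237.5,143.9)),ray('top',(151.7,173.2))]))
a=cv2.imread('pics/scene0.png'); t=cv2.imread('pics/top0.png')
cv2.imwrite('pics/s1.png',cv2.resize(a[130:280,190:340],(750,600)[::1],interpolation=cv2.INTER_CUBIC) if 0 else cv2.resize(a[130:280,180:340],(640,600),interpolation=cv2.INTER_CUBIC))
cv2.imwrite('pics/t1.png',cv2.resize(t[130:280,140:300],(640,600),interpolation=cv2.INTER_CUBIC))
cv2.imwrite('pics/t2.png',cv2.resize(t[210:280,210:390],(800,311),interpolation=cv2.INTER_CUBIC))
```

```text
left (array([0.5489, 0.4933, 0.1678]), [np.float64(0.0037185538075588335), np.float64(0.0037185538075588964)])
```

View pics/s1.png

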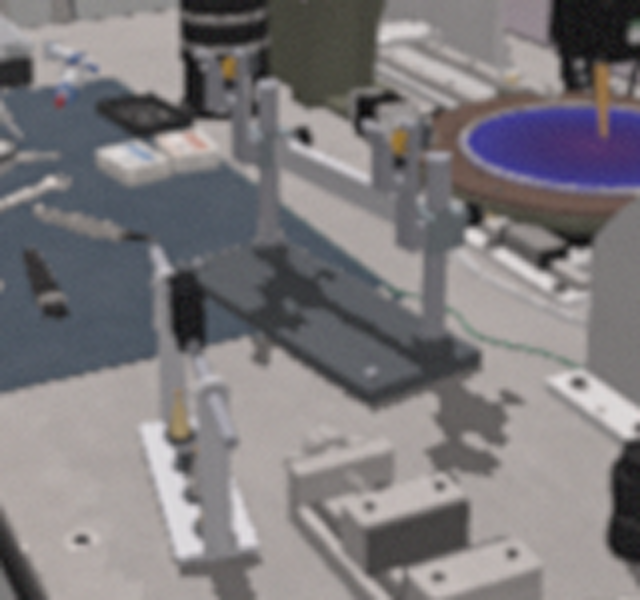

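View pics/t1.png

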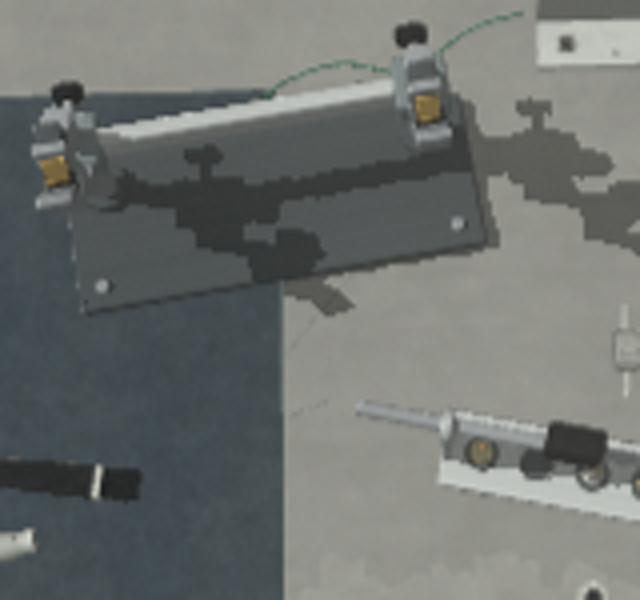

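View pics/t2.png

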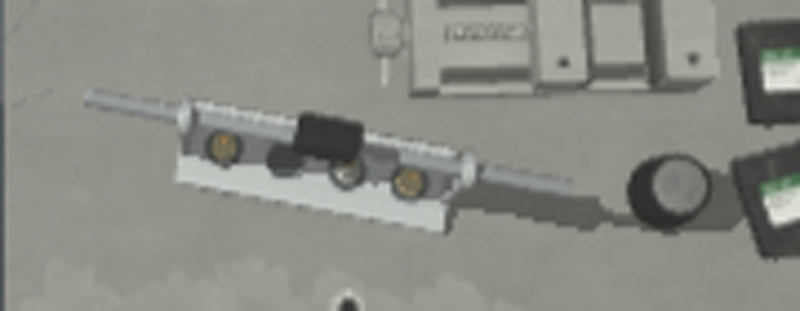

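```bash
cat >> h.py <<'E'
def info():
    st=ctrl.read_state(); M=R.from_rotvec(st['orientation']).as_matrix()
    print('t',round(st['time'],2),'p',np.round(st['position'],4),'tx',np.round(M[:,0],3),'ty',np.round(M[:,1],3),'tz',np.round(M[:,2],3),'yaw_tx',round(np.arctan2(M[1,0],M[0,0]),4),'q',np.round(st['joint_pos'],2),'F',np.round(st['wrist_force'],2),'w',round(st['grip_width'],3))
    return st,M
def todo(target):
    st=ctrl.read_state(); M=R.from_rotvec(st['orientation']).as_matrix()
    d=M.T@(np.array(target)-st['position'])*1000; print('tool delta mm',np.round(d,1)); return d
E
python3 - <<'E'
from h import *
np.set_printoptions(precision=4,suppress=True)
info()
a=atz('top',(230.2,231.8),.1);b=atz('top',(338.3,252.1),.1);print(a,b,np.linalg.norm(a-b),(a+b)/2,'yaw of y axis-90',np.arctan2(-(a-b)[0],(a-b)[1]))
todo((0.45,-0.2,.26)); todo((0.40,0.21,.26))
print(atz('top',(275,143),0),atz('top',(370,143),0))
E
```

```text
t 1.15 p [ 0.2744 -0.5893  0.2453] tx [ 0.907  0.422 -0.   ] ty [ 0.422 -0.907  0.   ] tz [ 0. -0. -1.] yaw_tx 0.4357 q [ 1.09  0.47 -0.01  1.6   0.01  1.07 -0.06] F [-0.02 -0.1   0.31] w 0.998
[0.434  0.3433 0.1   ] [0.3862 0.121  0.1   ] 0.22740476891868353 [0.4101 0.2321 0.1   ] yaw of y axis-90 -0.2114818631871921
tool delta mm [ 323.5 -278.8  -14.7]
tool delta mm [ 451.2 -671.6  -14.7]
[0.663  0.2381 0.    ] [0.657 0.009 0.   ]
```

```bash
python3 -m handwheel '[{"slide":[29,-25,-5],"roll":0},{"slide":[29,-25,-5],"roll":0},{"slide":[29,-25,-5],"roll":0},{"slide":[29,-25,-5],"roll":0},{"slide":[29,-25,-5],"roll":0},{"slide":[29,-25,-5],"roll":0},{"slide":[29,-25,-5],"roll":0},{"slide":[29,-25,-5],"roll":0},{"slide":[29,-25,-5],"roll":0},{"slide":[29,-25,-5],"roll":0},{"slide":[29,-25,-5],"roll":0}]' -1
python3 -c "
from h import *
info();todo((.405,.20,.30))"
```

```text
time: 2.07
position: [0.4479, -0.2036, 0.3009]
orientation: [3.067, 0.679, 0.001]
wrist_force: [0.5, -0.0, 0.6]
grip_width: 1.003
t 2.07 p [ 0.4479 -0.2036  0.3009] tx [0.907 0.422 0.   ] ty [ 0.422 -0.907  0.001] tz [ 0.001 -0.001 -1.   ] yaw_tx 0.4356 q [ 0.58  0.16 -0.25  1.9   0.04  1.09 -0.82] F [ 0.54 -0.02  0.6 ] w 1.003
tool delta mm [ 131.4 -384.     0.6]
```

```bash
python3 -m handwheel '[{"slide":[13,-38,0],"roll":0},{"slide":[13,-38,0],"roll":0},{"slide":[13,-38,0],"roll":0},{"slide":[13,-38,0],"roll":0},{"slide":[13,-38,0],"roll":0},{"slide":[13,-38,0],"roll":0},{"slide":[13,-38,0],"roll":0},{"slide":[13,-38,0],"roll":0},{"slide":[13,-38,0],"roll":0},{"slide":[13,-38,0],"roll":0},{"slide":[0,0,0],"roll":-0.12},{"slide":[0,0,0],"roll":-0.12},{"slide":[0,0,0],"roll":-0.12},{"slide":[0,0,0],"roll":-0.12},{"slide":[0,0,0],"roll":-0.12},{"slide":[0,0,0],"roll":-0.12},{"slide":[0,0,0],"roll":-0.1},{"slide":[0,0,0],"roll":-0.1},{"slide":[0,0,0],"roll":0}]'
python3 -c "
from h import *
np.set_printoptions(precision=4,suppress=True)
st,M=info();snap('wrist','w1.png')
for t in ('grip','rod_mid'):
    r=spot_point(t,'wrist'); print(t,[(np.round(x['centre'],1),round(x['conf'],2)) for x in r[:3]])
    print(atz('wrist',r[0]['centre'],{'grip':.114,'rod_mid':.1}[t]) if r else '')
"
```

```text
time: 3.65
position: [0.4049, 0.194, 0.3004]
orientation: [2.445, 1.973, 0.0]
wrist_force: [-0.0, 0.3, -0.2]
grip_width: 1.0
t 3.65 p [0.4049 0.194  0.3004] tx [0.211 0.977 0.   ] ty [ 0.977 -0.211  0.   ] tz [ 0. -0. -1.] yaw_tx 1.3581 q [ 0.15  0.12 -0.72  1.97  0.09  1.08 -0.82] F [-0.03  0.35 -0.23] w 1.0
grip [(array([250. , 131.9]), 0.64)]
[0.412  0.2339 0.114 ]
rod_mid [(array([249.1, 127.9]), 0.78)]
[0.4115 0.2364 0.1   ]
```

View pics/w1.png

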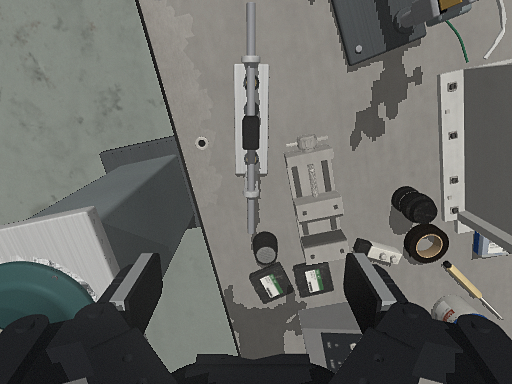

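```bash
python3 -c "
from h import *
todo((.4117,.2338,.19));todo((.4117,.2338,.115))"
```

```text
tool delta mm [ 40.3  -2.1 110.3]
tool delta mm [ 40.3  -2.1 185.3]
```

```bash
python3 -m handwheel '[{"slide":[10,0,10],"roll":0},{"slide":[15,-1,25],"roll":0},{"slide":[15,-1,30],"roll":0},{"slide":[0,0,30],"roll":0},{"slide":[0,0,15],"roll":0},{"slide":[0,0,0],"roll":0}]'
python3 -c "
from h import *
np.set_printoptions(precision=4,suppress=True)
st,M=info();snap('wrist','w2.png')
for t in ('grip','rod_mid'):
    r=spot_point(t,'wrist'); print(t,[(np.round(x['centre'],1),round(x['conf'],2)) for x in r[:3]])
    print(atz('wrist',r[0]['centre'],{'grip':.114,'rod_mid':.1}[t]) if r else '')
"
```

```text
time: 4.3
position: [0.4094, 0.2325, 0.187]
orientation: [-2.446, -1.968, 0.011]
wrist_force: [-1.4, 0.6, 0.9]
grip_width: 1.001
t 4.3 p [0.4094 0.2325 0.187 ] tx [ 0.214  0.977 -0.004] ty [ 0.977 -0.214 -0.006] tz [-0.007 -0.003 -1.   ] yaw_tx 1.3547 q [ 0.01  0.34 -0.69  2.04  0.28  0.86 -1.06] F [-1.4   0.59  0.86] w 1.001
grip [(array([256.4, 206.9]), 0.88)]
[0.4153 0.236  0.114 ]
rod_mid [(array([255.8, 201.4]), 0.86)]
[0.4156 0.2352 0.1   ]
```

View pics/w2.png

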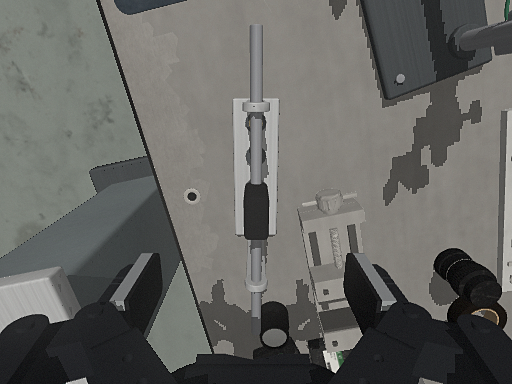

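```bash
python3 -c "
from h import *
st,M=info();todo((.413,.2345,.115));
snap('wrist','w3.png');r=spot_point('grip','wrist');print(r[0]['centre'],atz('wrist',r[0]['centre'],.114,st))
"
```

```text
t 4.45 p [0.4121 0.234  0.1912] tx [0.214 0.977 0.001] ty [ 0.977 -0.214  0.001] tz [ 0.001  0.001 -1.   ] yaw_tx 1.3549 q [ 0.01  0.33 -0.69  2.04  0.28  0.86 -1.06] F [0.2  0.1  0.35] w 1.0
tool delta mm [ 0.6  0.7 76.2]
[252.3, 206.7] [0.41328741 0.23679785 0.114     ]
```

```bash
python3 -m handwheel '[{"slide":[1,0.3,15],"roll":0},{"slide":[0.5,0.3,20],"roll":0},{"slide":[0,0,20],"roll":0},{"slide":[0,0,14],"roll":0},{"slide":[0,0,7],"roll":0},{"slide":[0,0,0],"roll":0},{"slide":[0,0,0],"roll":0},{"slide":[0,0,0],"roll":0}]'
python3 -c "
from h import *
st,M=info();snap('wrist','w4.png')"
```

```text
time: 5.22
position: [0.4133, 0.2354, 0.1155]
orientation: [2.447, 1.969, 0.003]
wrist_force: [0.1, -0.5, 0.3]
grip_width: 1.002
t 5.22 p [0.4133 0.2354 0.1155] tx [0.214 0.977 0.001] ty [ 0.977 -0.214  0.002] tz [ 0.002  0.001 -1.   ] yaw_tx 1.3554 q [-0.07  0.46 -0.62  2.09  0.4   0.71 -1.17] F [ 0.13 -0.51  0.3 ] w 1.002
```

View pics/w4.png

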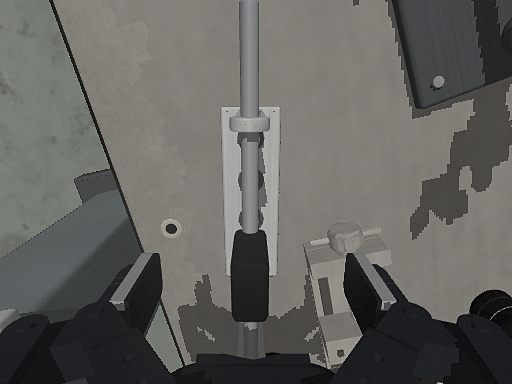

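```bash
python3 -m handwheel '[{"slide":[0,0,0],"roll":0},{"slide":[0,0,0],"roll":0},{"slide":[0,0,0],"roll":0},{"slide":[0,0,0],"roll":0},{"slide":[0,0,0],"roll":0},{"slide":[0,0,0],"roll":0},{"slide":[0,0,0],"roll":0},{"slide":[0,0,0],"roll":0}]' 1
python3 -c "
from h import *
st,M=info();snap('wrist','w5.png')
r=spot_point('grip','wrist');print(r[0]['centre'],r[0]['conf'],atz('wrist',r[0]['centre'],.114,st)) if r else 0"
```

```text
time: 5.93
position: [0.4123, 0.2349, 0.1144]
orientation: [2.447, 1.97, -0.0]
wrist_force: [-0.7, -0.9, 4.2]
grip_width: 0.177
t 5.93 p [0.4123 0.2349 0.1144] tx [ 0.213  0.977 -0.   ] ty [ 0.977 -0.213 -0.   ] tz [-0. -0. -1.] yaw_tx 1.3559 q [-0.07  0.46 -0.62  2.09  0.4   0.71 -1.17] F [-0.74 -0.93  4.19] w 0.177
[253.9, 270.9] 0.88 [0.41341051 0.23442274 0.114     ]
```

View pics/w5.png

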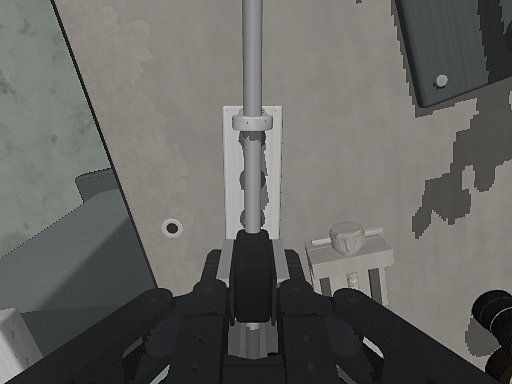

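```bash
python3 -m handwheel '[{"slide":[0,0,-5],"roll":0},{"slide":[0,0,-10],"roll":0},{"slide":[0,0,-15],"roll":0},{"slide":[0,0,-20],"roll":0},{"slide":[0,0,-20],"roll":0},{"slide":[0,0,-20],"roll":0},{"slide":[0,0,-20],"roll":0},{"slide":[0,0,-20],"roll":0},{"slide":[0,0,-12],"roll":0},{"slide":[0,0,-5],"roll":0},{"slide":[0,0,0],"roll":0},{"slide":[0,0,0],"roll":0}]'
python3 -c "
from h import *
st,M=info();snap('wrist','w6.png');snap('scene','s6.png');snap('top','t6.png')
for c in('scene','top'):
  for t in ('grip','rod_mid','stand_mid','nominal_l'):
    r=spot_point(t,c); print(c,t,[(np.round(x['centre'],1),round(x['conf'],2)) for x in r[:3]])
t=cv2.imread('pics/t6.png');s=cv2.imread('pics/s6.png')
cv2.imwrite('pics/ts6.png',np.hstack([cv2.resize(t[130:290,140:300],(400,400),interpolation=cv2.INTER_CUBIC),cv2.resize(s[100:260,160:320],(400,400),interpolation=cv2.INTER_CUBIC)]))
"
```

```text
time: 7.03
position: [0.4122, 0.2345, 0.261]
orientation: [2.447, 1.97, -0.001]
wrist_force: [0.4, 0.3, -0.9]
grip_width: 0.178
t 7.03 p [0.4122 0.2345 0.261 ] tx [ 0.214  0.977 -0.001] ty [ 0.977 -0.214 -0.   ] tz [-0. -0. -1.] yaw_tx 1.3555 q [ 0.06  0.23 -0.74  1.96  0.19  1.01 -0.97] F [ 0.39  0.32 -0.88] w 0.178
scene grip [(array([225. , 139.9]), 0.57)]
scene rod_mid [(array([222.8, 151.5]), 0.6)]
scene stand_mid [(array([250.4, 157.3]), 0.65)]
scene nominal_l [(array([237.3, 146.8]), 0.93), (array([277.5, 165.8]), 0.57)]
top grip [(array([287.5, 231.9]), 0.59)]
top rod_mid [(array([289.9, 230.2]), 0.93)]
top stand_mid [(array([197.7, 165.6]), 0.95)]
top nominal_l [(array([153.1, 171.1]), 0.69), (array([246.9, 159.4]), 0.66)]
```

View pics/w6.png

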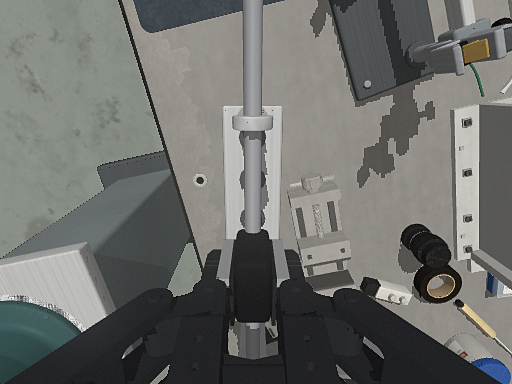

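View pics/ts6.png

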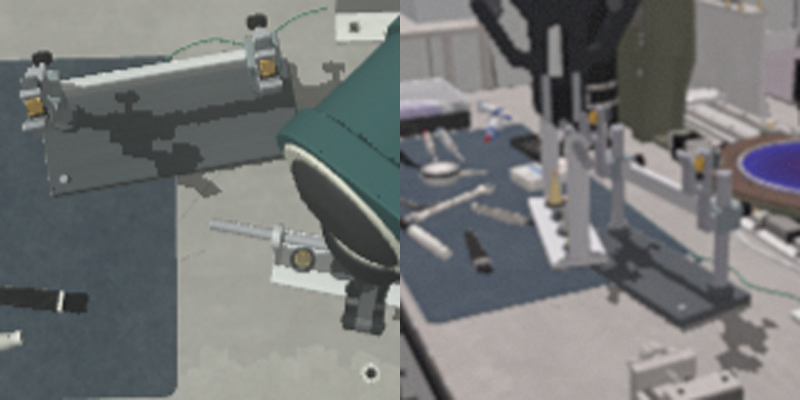

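```bash
python3 -c "
from h import *
np.set_printoptions(precision=4,suppress=True)
S=lambda a,b:tri([ray('scene',a),ray('top',b)])
r=S((277.5,165.8),(246.9,159.4));l=S((237.3,146.8),(153.1,171.1));m=S((250.4,157.3),(197.7,165.6))
print(r,l,m)
for (a,b) in ((r[0],l[0]),(np.array([.5743,.3041,.1633]),np.array([.5489,.4933,.1678]))):
    d=b-a; print((a+b)/2,np.arctan2(-d[0],d[1]),np.linalg.norm(d))
# base corners front edge on top0 (z=0.012)
a=atz('top',(140+83/4,130+310/4),.012);b=atz('top',(140+488/4,130+245/4),.012);d=a-b;print(a,b,np.arctan2(-d[0],d[1]),np.linalg.norm(d),(a+b)/2)
"
```

```text
(array([0.5733, 0.304 , 0.1579]), [np.float64(0.000977597235807485), np.float64(0.0009775972358075117)]) (array([0.5521, 0.4936, 0.1597]), [np.float64(7.09359372606677e-05), np.float64(7.093593726058355e-05)]) (array([0.5572, 0.4064, 0.1544]), [np.float64(0.005749730379242107), np.float64(0.005749730379241935)])
[0.5627 0.3988 0.1588] 0.11148917188608061 0.19078813960479687
[0.5616 0.3987 0.1656] 0.13345155974681136 0.19095038622637037
[0.5081 0.5084 0.012 ] [0.5408 0.2731 0.012 ] 0.1383423714347926 0.23759927804454828 [0.5244 0.3907 0.012 ]
```

```bash
python3 -m handwheel '[{"slide":[0,0,0],"roll":-0.05},{"slide":[0,0,0],"roll":-0.08},{"slide":[0,0,0],"roll":-0.09},{"slide":[0,0,0],"roll":-0.08},{"slide":[0,0,0],"roll":-0.05},{"slide":[0,0,0],"roll":0}]'
python3 -c "
from h import *
st,M=info();todo((.4926,.389,.266))"
```

```text
time: 8.08
position: [0.4124, 0.2349, 0.2612]
orientation: [-2.065, -2.367, 0.0]
wrist_force: [0.6, 0.2, -2.3]
grip_width: 0.179
t 8.08 p [0.4124 0.2349 0.2612] tx [-0.136  0.991  0.   ] ty [ 0.991  0.136 -0.   ] tz [-0.  0. -1.] yaw_tx 1.7069 q [ 0.11  0.25 -0.79  1.96  0.21  1.01 -0.64] F [ 0.57  0.21 -2.26] w 0.179
tool delta mm [141.8 100.3  -4.8]
```

```bash
python3 -m handwheel '[{"slide":[8,6,0],"roll":0},{"slide":[17,12,-1],"roll":0},{"slide":[22,16,-1],"roll":0},{"slide":[24,17,-1],"roll":0},{"slide":[24,17,-1],"roll":0},{"slide":[22,16,-1],"roll":0},{"slide":[16,11,0],"roll":0},{"slide":[8,5,0],"roll":0},{"slide":[0,0,0],"roll":0},{"slide":[0,0,0],"roll":0}]'
python3 -c "
from h import *
np.set_printoptions(precision=4,suppress=True)
st,M=info();snap('wrist','w7.png');
for t in ('grip','rod_mid','stand_mid','nominal_l','nominal_r'):
    r=spot_point(t,'wrist'); print(t,[(np.round(x['centre'],1),round(x['conf'],2),atz('wrist',x['centre'],.165,st)) for x in r[:3]])
for c in('scene','top'):
  snap(c,c[0]+'7.png')
t=cv2.imread('pics/t7.png');s=cv2.imread('pics/s7.png')
cv2.imwrite('pics/ts7.png',np.hstack([cv2.resize(t[130:290,140:300],(400,400),interpolation=cv2.INTER_CUBIC),cv2.resize(s[100:260,160:320],(400,400),interpolation=cv2.INTER_CUBIC)]))
"
```

```text
time: 8.92
position: [0.492, 0.3882, 0.2656]
orientation: [-2.066, -2.366, 0.002]
wrist_force: [-0.8, -0.8, -1.4]
grip_width: 0.18
t 8.92 p [0.492  0.3882 0.2656] tx [-0.135  0.991 -0.001] ty [ 0.991  0.135 -0.001] tz [-0.001 -0.001 -1.   ] yaw_tx 1.7058 q [-0.2   0.53 -0.73  1.61  0.37  1.16 -0.88] F [-0.85 -0.85 -1.37] w 0.18
grip [(array([254.2, 271.4]), 0.93, array([0.5024, 0.326 , 0.165 ]))]
rod_mid [(array([254. , 256.8]), 0.97, array([0.5004, 0.3394, 0.165 ]))]
stand_mid [(array([344.4, 196.9]), 0.88, array([0.5615, 0.3996, 0.165 ])), (array([253.6, 254.9]), 0.46, array([0.4998, 0.3411, 0.165 ]))]
nominal_l [(array([352.1,  61.6]), 0.95, array([0.5452, 0.4936, 0.165 ])), (array([339.7, 303.4]), 0.8, array([0.5792, 0.3049, 0.165 ]))]
nominal_r [(array([352.1,  61.6]), 0.95, array([0.5452, 0.4936, 0.165 ])), (array([339.7, 303.4]), 0.8, array([0.5792, 0.3049, 0.165 ]))]
```

View pics/w7.png

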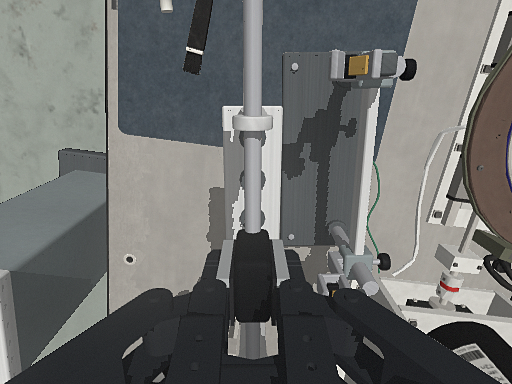

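View pics/ts7.png

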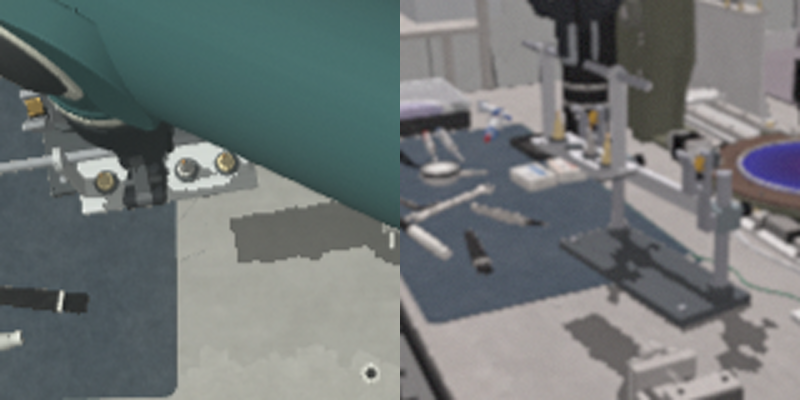

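```bash
python3 -c "
from h import *
t=cv2.imread('pics/w7.png')
cv2.imwrite('pics/w7a.png',np.hstack([cv2.resize(t[30:130,300:430],(400,308),interpolation=cv2.INTER_CUBIC),cv2.resize(t[215:315,290:420],(400,308),interpolation=cv2.INTER_CUBIC)]))
"
```

```text
(no output)
```

View pics/w7a.png

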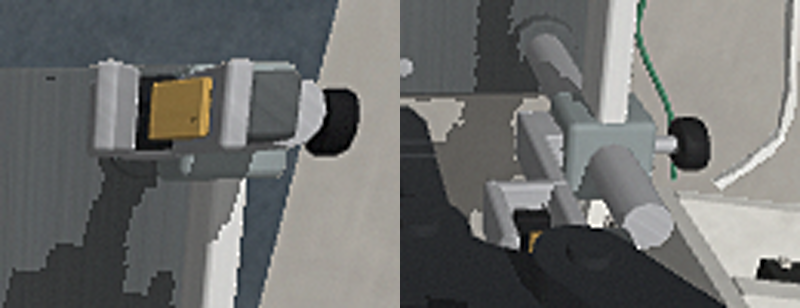

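```bash
python3 -c "
from h import *
import cv2
np.set_printoptions(precision=4,suppress=True)
im=cv2.imread('pics/w7.png'); g=cv2.cvtColor(im,cv2.COLOR_BGR2GRAY).astype(float)
def edges(rows,c0,c1,sign):
    out=[]
    for r in rows:
        d=np.diff(g[r,c0:c1])*sign; k=int(np.argmax(d)); out.append((c0+k+.5+0.0,r,d[k]))
    return np.array(out)
st=ctrl.read_state()
def fit(e,z,lab):
    P=np.array([atz('wrist',x[:2],z,st) for x in e]); 
    keep=np.ones(len(P),bool)
    for _ in range(4):
        a=np.polyfit(P[keep,1],P[keep,0],1); res=P[:,0]-np.polyval(a,P[:,1]); keep=abs(res)<max(2.0*res[keep].std(),.0004)
    print(lab,'yaw',np.arctan(-a[0]),'x at y=.4',np.polyval(a,.4),keep.sum(),res[keep].std())
fit(edges(range(60,120),276,292,-1)[:],.012,'base front top')
fit(edges(range(60,235),276,292,-1),.012,'base front')
fit(edges(range(2,105),240,252,1),.251,'rod left')
fit(edges(range(2,105),256,268,-1),.251,'rod right')
fit(edges(range(2,105),256,268,1),.251,'rod right+')
for r in (60,100,150,200,230): print(r,g[r,274:296].astype(int))
for r in (5,50,100): print(r,g[r,238:272].astype(int))
"
```

```text
base front top yaw 0.18066623871105034 x at y=.4 0.5289668504176211 56 0.0003460190070976434
base front yaw 0.14759936356336023 x at y=.4 0.5265464213463187 154 0.00044547235387483144
rod left yaw 0.12053977624441937 x at y=.4 0.48630578338058084 102 0.000199666155697811
rod right yaw 0.13216776543549003 x at y=.4 0.4951346410720046 103 0.0001254555152558343
rod right+ yaw 0.13403187786375015 x at y=.4 0.49571554833460046 91 0.00012523278982424116
60 [85 82 83 87 85 86 83 90 34 75 83 98 94 93 95 93 88 95 92 90 93 92]
100 [85 85 84 83 83 84 87 86 55 77 90 94 91 93 92 90 91 92 90 95 93 94]
150 [216 211 210 212 212 212 203 189  42  59  62  63  65  67  64  64  63  61
  63  61  61  62]
200 [210 205 210 213 212 206 102  57  86  92  97  96  96  97  97  96  93  97
  94  94  98  98]
230 [206 206 209 210 202 143  62  72  84  94  94  95  94  92  91  92  95  89
  89  94  95  94]
5 [ 82  83  83  83  80  97 110 118 130 144 151 153 161 168 177 172 171 171
 169 168 166 161 155 152 126  76  80  82  81  82  79  78  77  79]
50 [ 76  80  80  79  80  88 107 117 133 142 147 155 163 171 179 174 172 170
 170 171 169 162 157 144  72  83  85  86  84  84  83  83  86  82]
100 [ 77  76  79  79  67 133 100 115 129 141 149 155 162 171 176 173 172 172
 169 174 167 160 156 119  75  79  84  83  82  82  86  89  87  84]
```

```bash
python3 -c "
from h import *
np.set_printoptions(precision=4,suppress=True)
st,M=info()
c=atz('wrist',(337,227),.012,st);print('column',c)
m=np.array([.562,.399]);y=.147;Rs=np.array([[np.cos(y),np.sin(y)],[-np.sin(y),np.cos(y)]])
print('stand frame',Rs@(c[:2]-m))
# height from top px
tp=((650-400)/3.077+290,215+225/3.077)
for z in(.18,.2,.22,.24,.26,.28): print(z,Rs@(atz('wrist',tp,z,st)[:2]-m))
print('base front',Rs@(np.array([.5265,.4])-m))
todo((.562,.399,.2656))
"
```

```text
t 9.32 p [0.4927 0.3874 0.2665] tx [-0.134  0.991 -0.   ] ty [0.991 0.134 0.   ] tz [ 0.001 -0.    -1.   ] yaw_tx 1.7049 q [-0.2   0.52 -0.73  1.61  0.37  1.16 -0.88] F [-0.07 -0.11 -2.95] w 0.177
column [0.6161 0.3114 0.012 ]
stand frame [ 0.0407 -0.0946]
0.18 [ 0.0233 -0.0718]
0.2 [ 0.0147 -0.0579]
0.22 [ 0.0061 -0.0439]
0.24 [-0.0025 -0.03  ]
0.26 [-0.0111 -0.016 ]
0.28 [-0.0197 -0.0021]
base front [-0.035   0.0062]
tool delta mm [ 2.2 70.2  1. ]
```

```bash
python3 -m handwheel '[{"slide":[1,3,0],"roll":-0.008},{"slide":[1,7,0],"roll":-0.008},{"slide":[0,10,0],"roll":0},{"slide":[0,10,0],"roll":0},{"slide":[0,10,0],"roll":0},{"slide":[0,10,0],"roll":0},{"slide":[0,9,0],"roll":0},{"slide":[0,7,0],"roll":0},{"slide":[0,3,0],"roll":0},{"slide":[0,0,0],"roll":0},{"slide":[0,0,0],"roll":0},{"slide":[0,0,0],"roll":0}]'
python3 -c "
from h import *
np.set_printoptions(precision=4,suppress=True)
st,M=info();snap('wrist','w8.png');
for t in ('grip','rod_mid','stand_mid','nominal_l'):
    r=spot_point(t,'wrist'); print(t,[(np.round(x['centre'],1),round(x['conf'],2),atz('wrist',x['centre'],.165,st)) for x in r[:3]])
for c in('scene','top'):
  snap(c,c[0]+'8.png')
t=cv2.imread('pics/t8.png');s=cv2.imread('pics/s8.png');w=cv2.imread('pics/w8.png')
cv2.imwrite('pics/ts8.png',np.hstack([cv2.resize(w[20:140,200:320],(400,400),interpolation=cv2.INTER_CUBIC),cv2.resize(s[90:210,190:310],(400,400),interpolation=cv2.INTER_CUBIC)]))
"
```

```text
time: 10.32
position: [0.5599, 0.4005, 0.2663]
orientation: [-2.047, -2.383, 0.0]
wrist_force: [-0.2, -0.6, -1.6]
grip_width: 0.176
t 10.32 p [0.5599 0.4005 0.2663] tx [-0.151  0.989 -0.   ] ty [ 0.989  0.151 -0.   ] tz [-0. -0. -1.] yaw_tx 1.7224 q [-0.22  0.63 -0.7   1.44  0.41  1.22 -0.81] F [-0.17 -0.61 -1.6 ] w 0.176
grip [(array([250.8, 271.8]), 0.77, array([0.5687, 0.3374, 0.165 ]))]
rod_mid [(array([253.2, 254.8]), 0.89, array([0.5683, 0.3533, 0.165 ]))]
stand_mid []
nominal_l [(array([252.7,  67.9]), 0.89, array([0.5464, 0.493 , 0.165 ]))]
```

View pics/w8.png

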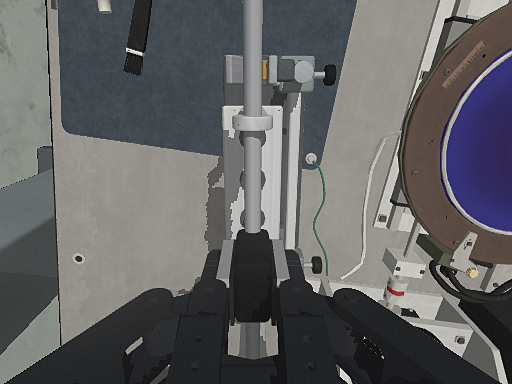

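View pics/ts8.png

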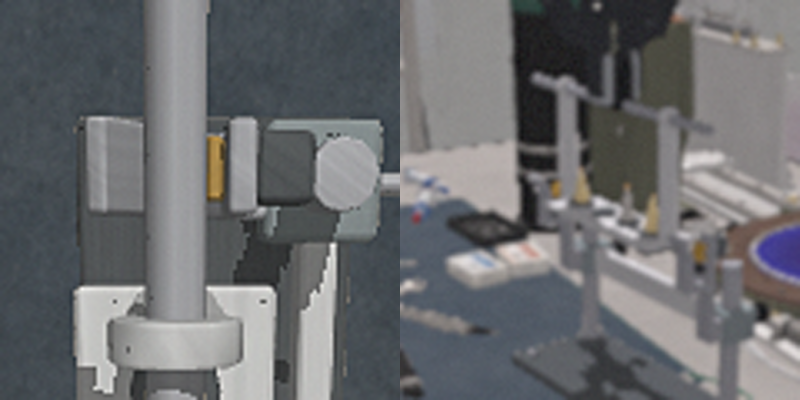

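```bash
python3 -m handwheel '[{"slide":[-1,1.5,5],"roll":0},{"slide":[-1,1,10],"roll":0},{"slide":[0,0,12],"roll":0},{"slide":[0,0,8],"roll":0},{"slide":[0,0,5],"roll":0},{"slide":[0,0,0],"roll":0},{"slide":[0,0,0],"roll":0},{"slide":[0,0,0],"roll":0}]'
python3 -c "
from h import *
np.set_printoptions(precision=4,suppress=True)
st,M=info();snap('wrist','w9.png');snap('scene','s9.png')
s=cv2.imread('pics/s9.png');w=cv2.imread('pics/w9.png')
cv2.imwrite('pics/ts9.png',np.hstack([cv2.resize(w[20:140,200:320],(400,400),interpolation=cv2.INTER_CUBIC),cv2.resize(s[110:210,200:300],(400,400),interpolation=cv2.INTER_CUBIC)]))
"
```

```text
time: 11.33
position: [0.5634, 0.3991, 0.2266]
orientation: [-2.047, -2.383, -0.001]
wrist_force: [-0.7, 0.7, -2.1]
grip_width: 0.179
t 11.33 p [0.5634 0.3991 0.2266] tx [-0.151  0.989  0.   ] ty [0.989 0.151 0.   ] tz [ 0.     0.001 -1.   ] yaw_tx 1.7219 q [-0.22  0.66 -0.68  1.48  0.44  1.16 -0.83] F [-0.69  0.73 -2.08] w 0.179
```

View pics/ts9.png

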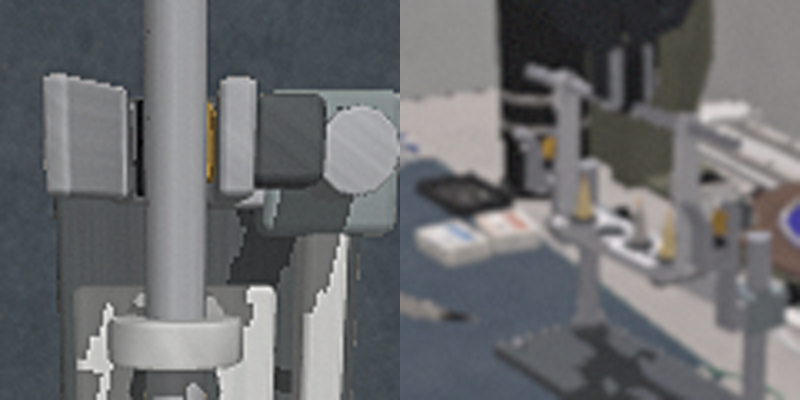

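```bash
python3 -m handwheel '[{"slide":[0,0,3],"roll":0},{"slide":[0,0,4],"roll":0},{"slide":[0,0,3],"roll":0},{"slide":[0,0,2],"roll":0},{"slide":[0,0,0],"roll":0},{"slide":[0,0,0],"roll":0},{"slide":[0,0,0],"roll":0}]'
python3 -m handwheel '[{"slide":[0,0,1],"roll":0},{"slide":[0,0,1],"roll":0},{"slide":[0,0,0],"roll":0}]'
python3 -m handwheel '[{"slide":[0,0,1],"roll":0},{"slide":[0,0,1],"roll":0},{"slide":[0,0,0],"roll":0}]'
```

```text
time: 12.02
position: [0.5633, 0.3988, 0.2143]
orientation: [-2.048, -2.383, -0.0]
wrist_force: [-0.2, -0.5, -2.2]
grip_width: 0.175
time: 12.27
position: [0.5632, 0.3986, 0.212]
orientation: [2.048, 2.383, -0.001]
wrist_force: [-0.2, -0.0, -2.2]
grip_width: 0.177
time: 12.52
position: [0.5632, 0.3986, 0.21]
orientation: [-2.048, -2.383, 0.001]
wrist_force: [0.4, -0.1, -1.8]
grip_width: 0.176
```

```bash
for i in 1 2 3; do python3 -m handwheel '[{"slide":[0,0,1],"roll":0},{"slide":[0,0,1],"roll":0},{"slide":[0,0,0],"roll":0}]' | egrep 'time|posi|force' | tr '\n' ' '; echo; done
```

```text
time: 12.77 position: [0.5632, 0.3986, 0.2079] wrist_force: [0.1, -1.0, -3.6] 
time: 13.02 position: [0.5632, 0.3986, 0.2059] wrist_force: [-0.2, 0.3, -2.6] 
time: 13.27 position: [0.5632, 0.3986, 0.204] wrist_force: [-0.4, -0.6, -2.6]
```

```bash
python3 -m handwheel '[{"slide":[0,0,1],"roll":0},{"slide":[0,0,1],"roll":0},{"slide":[0,0,0],"roll":0}]' | egrep 'time|posi|force' | tr '\n' ' '; echo
python3 -m handwheel '[{"slide":[0,0,1],"roll":0},{"slide":[0,0,1],"roll":0},{"slide":[0,0,0],"roll":0}]' | egrep 'time|posi|force' | tr '\n' ' '; echo
python3 -c "
from h import *
snap('wrist','w10.png');snap('scene','s10.png')
s=cv2.imread('pics/s10.png');w=cv2.imread('pics/w10.png')
cv2.imwrite('pics/ts10.png',np.hstack([cv2.resize(w[20:140,200:320],(400,400),interpolation=cv2.INTER_CUBIC),cv2.resize(s[110:210,200:300],(400,400),interpolation=cv2.INTER_CUBIC)]))
"
```

```text
time: 13.52 position: [0.5632, 0.3986, 0.202] wrist_force: [0.8, 0.3, -2.9] 
time: 13.77 position: [0.5632, 0.3986, 0.2] wrist_force: [-0.3, -0.0, -2.8]
```

View pics/ts10.png

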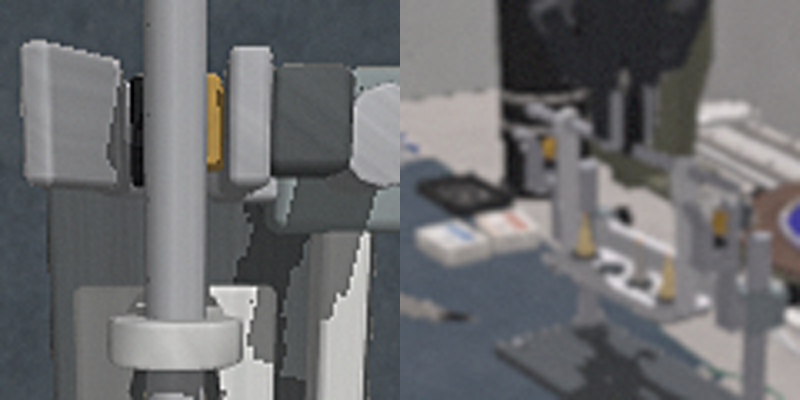

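```bash
python3 -m handwheel '[{"slide":[0,0,1],"roll":0},{"slide":[0,0,1],"roll":0},{"slide":[0,0,0],"roll":0}]' | egrep 'time|posi|force' | tr '\n' ' '; echo
python3 -m handwheel '[{"slide":[0,0,1],"roll":0},{"slide":[0,0,1],"roll":0},{"slide":[0,0,0],"roll":0}]' | egrep 'time|posi|force' | tr '\n' ' '; echo
python3 -m handwheel '[{"slide":[0,0,1],"roll":0},{"slide":[0,0,1],"roll":0},{"slide":[0,0,0],"roll":0}]' | egrep 'time|posi|force' | tr '\n' ' '; echo
```

```text
time: 14.12 position: [0.5632, 0.3986, 0.198] wrist_force: [-0.3, 0.5, -2.7] 
time: 14.37 position: [0.5632, 0.3986, 0.196] wrist_force: [-0.3, -0.6, -2.5] 
time: 14.62 position: [0.5632, 0.3986, 0.194] wrist_force: [-1.2, 0.5, -2.6]
```

```bash
python3 -m handwheel '[{"slide":[0,0,1],"roll":0},{"slide":[0,0,1],"roll":0},{"slide":[0,0,0],"roll":0}]' | egrep 'time|posi|force' | tr '\n' ' '; echo
python3 -m handwheel '[{"slide":[0,0,1],"roll":0},{"slide":[0,0,1],"roll":0},{"slide":[0,0,0],"roll":0}]' | egrep 'time|posi|force' | tr '\n' ' '; echo
python3 -c "
from h import *
snap('wrist','w11.png');snap('scene','s11.png')
s=cv2.imread('pics/s11.png');w=cv2.imread('pics/w11.png')
cv2.imwrite('pics/ts11.png',np.hstack([cv2.resize(w[20:140,200:320],(400,400),interpolation=cv2.INTER_CUBIC),cv2.resize(s[110:210,200:300],(400,400),interpolation=cv2.INTER_CUBIC)]))
"
```

```text
time: 14.87 position: [0.5632, 0.3986, 0.192] wrist_force: [-0.4, -0.1, -2.1] 
time: 15.12 position: [0.5632, 0.3986, 0.19] wrist_force: [0.2, -0.1, -2.1]
```

View pics/ts11.png

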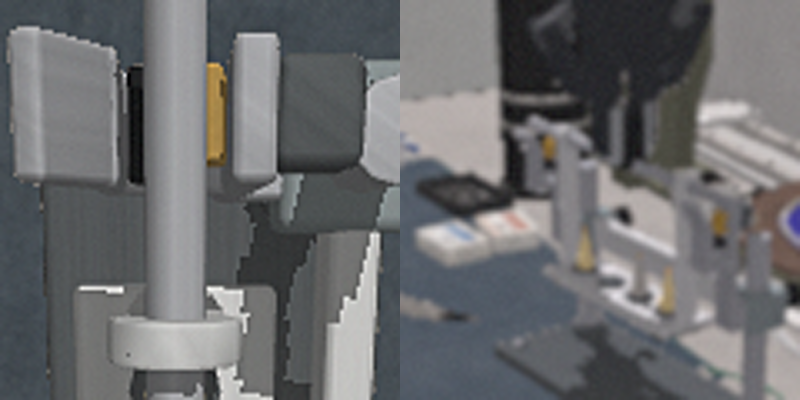

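```bash
python3 -m handwheel '[{"slide":[0,0,1],"roll":0},{"slide":[0,0,1],"roll":0},{"slide":[0,0,0],"roll":0}]' | egrep 'time|posi|force' | tr '\n' ' '; echo
python3 -m handwheel '[{"slide":[0,0,1],"roll":0},{"slide":[0,0,1],"roll":0},{"slide":[0,0,0],"roll":0}]' | egrep 'time|posi|force' | tr '\n' ' '; echo
python3 -m handwheel '[{"slide":[0,0,1],"roll":0},{"slide":[0,0,1],"roll":0},{"slide":[0,0,0],"roll":0}]' | egrep 'time|posi|force' | tr '\n' ' '; echo
```

```text
time: 15.47 position: [0.5632, 0.3986, 0.188] wrist_force: [0.6, -0.5, -2.3] 
time: 15.72 position: [0.5632, 0.3986, 0.186] wrist_force: [-0.0, 0.6, -2.1] 
time: 15.97 position: [0.5631, 0.3987, 0.1841] wrist_force: [0.7, 0.1, -1.4]
```

```bash
python3 -m handwheel '[{"slide":[0,0,1],"roll":0},{"slide":[0,0,0],"roll":0},{"slide":[0,0,0],"roll":0}]' | egrep 'time|posi|force' | tr '\n' ' '; echo
python3 -m handwheel '[{"slide":[0,0,1],"roll":0},{"slide":[0,0,0],"roll":0},{"slide":[0,0,0],"roll":0}]' | egrep 'time|posi|force' | tr '\n' ' '; echo
python3 -m handwheel '[{"slide":[0,0,1],"roll":0},{"slide":[0,0,0],"roll":0},{"slide":[0,0,0],"roll":0}]' | egrep 'time|posi|force' | tr '\n' ' '; echo
```

```text
time: 16.22 position: [0.5632, 0.3989, 0.1835] wrist_force: [-2.0, -0.8, -0.7] 
time: 16.47 position: [0.5632, 0.399, 0.1824] wrist_force: [-0.5, 0.4, -0.0] 
time: 16.72 position: [0.5631, 0.399, 0.1815] wrist_force: [-2.2, 0.0, 1.4]
```

```bash
python3 -c "
from h import *
st,M=info();print('torq tool',np.round(M.T@st['ft_torque'],3))"
python3 -m handwheel '[{"slide":[0,0,1],"roll":0},{"slide":[0,0,0],"roll":0},{"slide":[0,0,0],"roll":0}]' | egrep 'time|posi|force' | tr '\n' ' '; echo
python3 -c "
from h import *
st,M=info();print('torq tool',np.round(M.T@st['ft_torque'],3))"
python3 -m handwheel '[{"slide":[0,0,1],"roll":0},{"slide":[0,0,0],"roll":0},{"slide":[0,0,0],"roll":0}]' | egrep 'time|posi|force' | tr '\n' ' '; echo
python3 -c "
from h import *
st,M=info();print('torq tool',np.round(M.T@st['ft_torque'],3))"
```

```text
t 16.72 p [0.5631 0.399  0.1815] tx [-0.151  0.989  0.   ] ty [ 0.989  0.151 -0.   ] tz [-0.  0. -1.] yaw_tx 1.7219 q [-0.23  0.7  -0.66  1.51  0.47  1.09 -0.85] F [-2.2   0.01  1.43] w 0.178
torq tool [0.366 0.245 0.001]
time: 16.97 position: [0.5632, 0.399, 0.1806] wrist_force: [-3.3, 0.6, 3.7] 
t 16.97 p [0.5632 0.399  0.1806] tx [-0.151  0.989  0.   ] ty [0.989 0.151 0.   ] tz [ 0.  0. -1.] yaw_tx 1.7219 q [-0.23  0.71 -0.66  1.51  0.47  1.08 -0.85] F [-3.25  0.6   3.68] w 0.177
torq tool [ 0.464  0.232 -0.051]
time: 17.22 position: [0.5632, 0.399, 0.1794] wrist_force: [-1.9, 0.0, 4.4] 
t 17.22 p [0.5632 0.399  0.1794] tx [-0.151  0.989  0.   ] ty [0.989 0.151 0.   ] tz [-0.  0. -1.] yaw_tx 1.7219 q [-0.23  0.71 -0.66  1.52  0.47  1.08 -0.85] F [-1.93  0.03  4.39] w 0.175
torq tool [ 0.577  0.235 -0.032]
```

```bash
python3 -c "
from h import *
snap('wrist','w12.png');snap('scene','s12.png')
s=cv2.imread('pics/s12.png');w=cv2.imread('pics/w12.png')
cv2.imwrite('pics/ts12.png',np.hstack([cv2.resize(w[20:140,200:320],(400,400),interpolation=cv2.INTER_CUBIC),cv2.resize(s[110:210,200:300],(400,400),interpolation=cv2.INTER_CUBIC)]))
st,M=info();print('torq tool',np.round(M.T@st['ft_torque'],3))"
```

```text
t 17.32 p [0.5632 0.3989 0.1794] tx [-0.151  0.989  0.   ] ty [0.989 0.151 0.   ] tz [ 0.  0. -1.] yaw_tx 1.7219 q [-0.23  0.71 -0.66  1.52  0.47  1.08 -0.85] F [-2.67  0.12  5.26] w 0.175
torq tool [ 0.548  0.228 -0.068]
```

View pics/ts12.png

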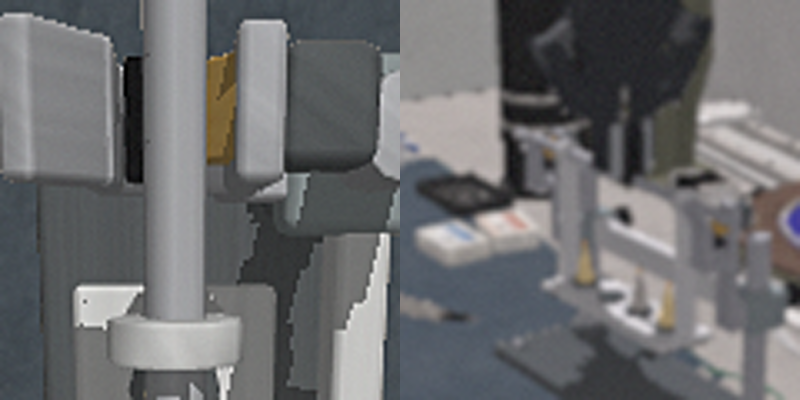

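```bash
python3 -m handwheel '[{"slide":[0,0,1],"roll":0},{"slide":[0,0,0],"roll":0},{"slide":[0,0,0],"roll":0}]' | egrep 'time|posi|force' | tr '\n' ' '; echo
python3 -m handwheel '[{"slide":[0,0,1],"roll":0},{"slide":[0,0,0],"roll":0},{"slide":[0,0,0],"roll":0}]' | egrep 'time|posi|force' | tr '\n' ' '; echo
python3 -c "
from h import *
st,M=info();print('torq tool',np.round(M.T@st['ft_torque'],3))"
```

```text
time: 17.57 position: [0.5632, 0.3988, 0.1784] wrist_force: [-2.9, 0.3, 5.3] 
time: 17.82 position: [0.5632, 0.3988, 0.1775] wrist_force: [-2.6, -0.4, 5.2] 
t 17.82 p [0.5632 0.3988 0.1775] tx [-0.15   0.989  0.   ] ty [ 0.989  0.15  -0.   ] tz [-0.  0. -1.] yaw_tx 1.7218 q [-0.23  0.71 -0.66  1.52  0.47  1.08 -0.85] F [-2.58 -0.41  5.22] w 0.18
torq tool [ 0.706  0.178 -0.047]
```

```bash
python3 -m handwheel '[{"slide":[0,0,1],"roll":0},{"slide":[0,0,0],"roll":0},{"slide":[0,0,0],"roll":0}]' | egrep 'time|posi|force' | tr '\n' ' '; echo
python3 -m handwheel '[{"slide":[0,0,1],"roll":0},{"slide":[0,0,0],"roll":0},{"slide":[0,0,0],"roll":0}]' | egrep 'time|posi|force' | tr '\n' ' '; echo
python3 -m handwheel '[{"slide":[0,0,1],"roll":0},{"slide":[0,0,0],"roll":0},{"slide":[0,0,0],"roll":0}]' | egrep 'time|posi|force' | tr '\n' ' '; echo
python3 -c "
from h import *
st,M=info();print('torq tool',np.round(M.T@st['ft_torque'],3))"
```

```text
time: 18.07 position: [0.5632, 0.3988, 0.1767] wrist_force: [-2.6, -0.3, 5.9] 
time: 18.32 position: [0.5631, 0.3989, 0.1758] wrist_force: [-2.9, -0.8, 7.1] 
time: 18.57 position: [0.5634, 0.3989, 0.1752] wrist_force: [-3.3, -1.1, 7.8] 
t 18.57 p [0.5634 0.3989 0.1752] tx [-0.15   0.989  0.   ] ty [0.989 0.15  0.001] tz [ 0.001  0.    -1.   ] yaw_tx 1.7216 q [-0.24  0.71 -0.66  1.52  0.47  1.08 -0.85] F [-3.33 -1.15  7.82] w 0.181
torq tool [ 0.816  0.138 -0.019]
```

```bash
python3 -m handwheel '[{"slide":[0,0,1],"roll":0},{"slide":[0,0,0],"roll":0},{"slide":[0,0,0],"roll":0}]' | egrep 'time|posi|force' | tr '\n' ' '; echo
python3 -c "
from h import *
st,M=info();print('torq tool',np.round(M.T@st['ft_torque'],3))
snap('wrist','w13.png');snap('scene','s13.png')
s=cv2.imread('pics/s13.png');w=cv2.imread('pics/w13.png')
cv2.imwrite('pics/ts13.png',np.hstack([cv2.resize(w[20:140,200:320],(400,400),interpolation=cv2.INTER_CUBIC),cv2.resize(s[110:210,200:300],(400,400),interpolation=cv2.INTER_CUBIC)]))
"
```

```text
time: 18.82 position: [0.5627, 0.3988, 0.1735] wrist_force: [-4.4, 0.4, 4.8] 
t 18.82 p [0.5627 0.3988 0.1735] tx [-0.151  0.989 -0.   ] ty [ 0.989  0.151 -0.001] tz [-0.001 -0.    -1.   ] yaw_tx 1.7223 q [-0.24  0.71 -0.66  1.52  0.47  1.07 -0.85] F [-4.39  0.36  4.76] w 0.175
torq tool [ 0.847 -0.086 -0.069]
```

View pics/ts13.png

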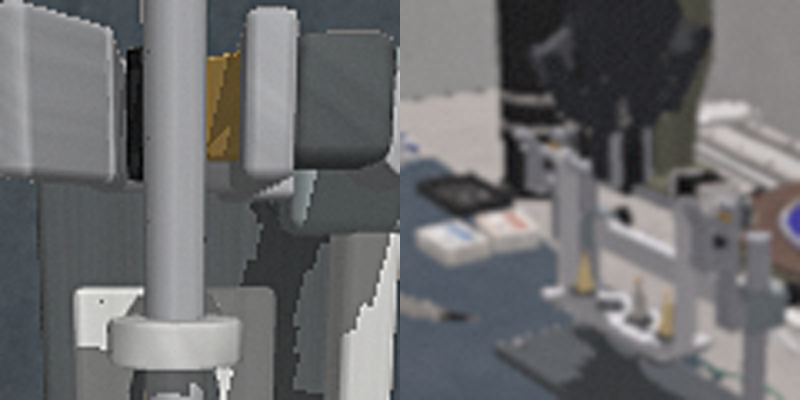

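View pics/w13.png

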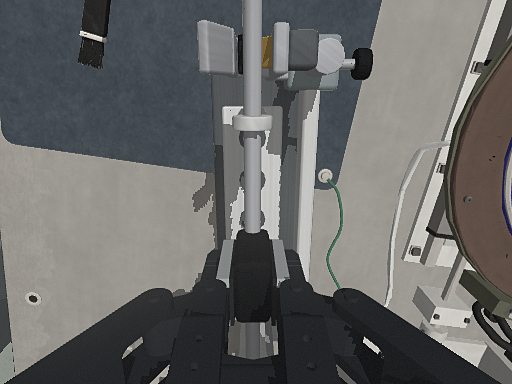

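```bash
python3 -m handwheel '[{"slide":[0,0,1],"roll":0},{"slide":[0,0,0],"roll":0},{"slide":[0,0,0],"roll":0}]' | egrep 'time|posi|force' | tr '\n' ' '; echo
python3 -c "
from h import *
st,M=info();print('torq tool',np.round(M.T@st['ft_torque'],3))"
python3 -m handwheel '[{"slide":[0,0,1],"roll":0},{"slide":[0,0,0],"roll":0},{"slide":[0,0,0],"roll":0}]' | egrep 'time|posi|force' | tr '\n' ' '; echo
python3 -c "
from h import *
st,M=info();print('torq tool',np.round(M.T@st['ft_torque'],3))"
```

```text
time: 19.17 position: [0.5627, 0.3985, 0.1719] wrist_force: [-4.5, -0.4, 6.0] 
t 19.17 p [0.5627 0.3985 0.1719] tx [-0.151  0.989 -0.001] ty [ 0.989  0.151 -0.001] tz [-0.001 -0.001 -1.   ] yaw_tx 1.7221 q [-0.24  0.71 -0.66  1.52  0.47  1.07 -0.85] F [-4.48 -0.35  6.02] w 0.177
torq tool [ 0.869 -0.146 -0.007]
time: 19.42 position: [0.5629, 0.3984, 0.1707] wrist_force: [-4.8, -1.0, 1.4] 
t 19.42 p [0.5629 0.3984 0.1707] tx [-0.15   0.989 -0.   ] ty [ 0.989  0.15  -0.001] tz [-0.001 -0.001 -1.   ] yaw_tx 1.7216 q [-0.24  0.72 -0.66  1.52  0.47  1.07 -0.86] F [-4.8  -0.97  1.36] w 0.177
torq tool [ 1.09   0.156 -0.061]
```

```bash
python3 -m handwheel '[{"slide":[0,0,1],"roll":0},{"slide":[0,0,0],"roll":0},{"slide":[0,0,0],"roll":0}]' | egrep 'time|posi|force' | tr '\n' ' '; echo
python3 -c "
from h import *
st,M=info();print('torq tool',np.round(M.T@st['ft_torque'],3))"
python3 -m handwheel '[{"slide":[0,0,1],"roll":0},{"slide":[0,0,0],"roll":0},{"slide":[0,0,0],"roll":0}]' | egrep 'time|posi|force' | tr '\n' ' '; echo
python3 -c "
from h import *
st,M=info();print('torq tool',np.round(M.T@st['ft_torque'],3))"
python3 -m handwheel '[{"slide":[0,0,1],"roll":0},{"slide":[0,0,0],"roll":0},{"slide":[0,0,0],"roll":0}]' | egrep 'time|posi|force' | tr '\n' ' '; echo
python3 -c "
from h import *
st,M=info();print('torq tool',np.round(M.T@st['ft_torque'],3))"
```

```text
time: 19.67 position: [0.563, 0.3984, 0.1697] wrist_force: [-4.3, -1.2, 0.7] 
t 19.67 p [0.563  0.3984 0.1697] tx [-0.15   0.989 -0.   ] ty [ 0.989  0.15  -0.001] tz [-0.001 -0.001 -1.   ] yaw_tx 1.7217 q [-0.24  0.72 -0.66  1.52  0.47  1.07 -0.86] F [-4.26 -1.24  0.68] w 0.178
torq tool [ 1.141  0.147 -0.056]
time: 19.92 position: [0.563, 0.3985, 0.1689] wrist_force: [-4.6, -0.5, 1.1] 
t 19.92 p [0.563  0.3985 0.1689] tx [-0.151  0.989 -0.   ] ty [ 0.989  0.151 -0.001] tz [-0.001 -0.001 -1.   ] yaw_tx 1.7219 q [-0.24  0.72 -0.66  1.52  0.48  1.07 -0.86] F [-4.59 -0.52  1.1 ] w 0.182
torq tool [ 1.109  0.011 -0.124]
time: 20.17 position: [0.563, 0.3986, 0.1682] wrist_force: [-5.8, -0.3, 3.9] 
t 20.17 p [0.563  0.3986 0.1682] tx [-0.151  0.989 -0.001] ty [ 0.989  0.151 -0.001] tz [-0.001 -0.001 -1.   ] yaw_tx 1.7221 q [-0.24  0.72 -0.66  1.52  0.48  1.07 -0.86] F [-5.84 -0.33  3.88] w 0.174
torq tool [ 1.229 -0.168 -0.069]
```

```bash
python3 -m handwheel '[{"slide":[0,0,1],"roll":0},{"slide":[0,0,0],"roll":0},{"slide":[0,0,0],"roll":0}]' | egrep 'time|posi|force' | tr '\n' ' '; echo
python3 -c "
from h import *
st,M=info();print('torq tool',np.round(M.T@st['ft_torque'],3))"
python3 -m handwheel '[{"slide":[0,0,1],"roll":0},{"slide":[0,0,0],"roll":0},{"slide":[0,0,0],"roll":0}]' | egrep 'time|posi|force' | tr '\n' ' '; echo
python3 -c "
from h import *
st,M=info();print('torq tool',np.round(M.T@st['ft_torque'],3))"
python3 -m handwheel '[{"slide":[0,0,1],"roll":0},{"slide":[0,0,0],"roll":0},{"slide":[0,0,0],"roll":0}]' | egrep 'time|posi|force' | tr '\n' ' '; echo
python3 -c "
from h import *
st,M=info();print('torq tool',np.round(M.T@st['ft_torque'],3))"
```

```text
time: 20.42 position: [0.563, 0.3986, 0.1672] wrist_force: [-6.3, -0.6, 3.4] 
t 20.42 p [0.563  0.3986 0.1672] tx [-0.151  0.989 -0.001] ty [ 0.989  0.151 -0.001] tz [-0.    -0.001 -1.   ] yaw_tx 1.722 q [-0.24  0.72 -0.66  1.52  0.48  1.06 -0.86] F [-6.27 -0.6   3.42] w 0.177
torq tool [ 1.238 -0.136 -0.072]
time: 20.67 position: [0.5632, 0.3985, 0.1662] wrist_force: [-5.3, -1.2, 3.2] 
t 20.67 p [0.5632 0.3985 0.1662] tx [-0.15   0.989 -0.   ] ty [ 0.989  0.15  -0.   ] tz [-0. -0. -1.] yaw_tx 1.7213 q [-0.24  0.72 -0.65  1.52  0.48  1.06 -0.86] F [-5.3  -1.21  3.18] w 0.177
torq tool [ 1.149 -0.02   0.051]
time: 20.92 position: [0.5633, 0.3986, 0.1653] wrist_force: [-4.4, -2.2, 2.7] 
t 20.92 p [0.5633 0.3986 0.1653] tx [-0.15   0.989 -0.   ] ty [ 0.989  0.15  -0.   ] tz [-0. -0. -1.] yaw_tx 1.7211 q [-0.24  0.72 -0.65  1.53  0.48  1.06 -0.86] F [-4.36 -2.19  2.73] w 0.179
torq tool [1.144 0.024 0.161]
```

```bash
python3 -c "
from h import *
snap('wrist','w14.png');snap('scene','s14.png')
s=cv2.imread('pics/s14.png');w=cv2.imread('pics/w14.png')
cv2.imwrite('pics/ts14.png',np.hstack([cv2.resize(w[10:90,210:310],(400,320),interpolation=cv2.INTER_CUBIC),cv2.resize(s[120:200,215:315],(400,320),interpolation=cv2.INTER_CUBIC)]))
st,M=info();print('torq tool',np.round(M.T@st['ft_torque'],3))"
```

```text
t 21.02 p [0.5633 0.3986 0.1653] tx [-0.15   0.989 -0.   ] ty [ 0.989  0.15  -0.   ] tz [-0. -0. -1.] yaw_tx 1.7211 q [-0.24  0.72 -0.65  1.53  0.48  1.06 -0.86] F [-3.88 -1.31  2.98] w 0.183
torq tool [1.23  0.034 0.072]
```

View pics/ts14.png

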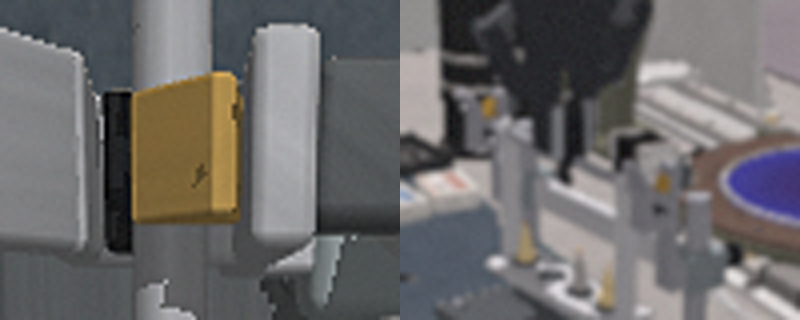

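```bash
python3 -c "
from h import *
ims=[cv2.imread('pics/%s.png'%n)[150:195,255:315] for n in ('s10','s13','s14')]
cv2.imwrite('pics/rh.png',np.hstack([cv2.resize(i,(260,195),interpolation=cv2.INTER_CUBIC) for i in ims]))"
python3 -m handwheel '[{"slide":[0,0,1],"roll":0},{"slide":[0,0,0],"roll":0},{"slide":[0,0,0],"roll":0}]' | egrep 'time|posi|force' | tr '\n' ' '; echo
python3 -c "
from h import *
st,M=info();print('torq tool',np.round(M.T@st['ft_torque'],3))"
```

```text
time: 21.27 position: [0.5633, 0.3985, 0.1643] wrist_force: [-5.2, -1.5, 2.4] 
t 21.27 p [0.5633 0.3985 0.1643] tx [-0.15   0.989 -0.   ] ty [ 0.989  0.15  -0.   ] tz [-0. -0. -1.] yaw_tx 1.7211 q [-0.24  0.72 -0.65  1.53  0.48  1.06 -0.86] F [-5.18 -1.53  2.37] w 0.179
torq tool [1.164 0.115 0.099]
```

View pics/rh.png

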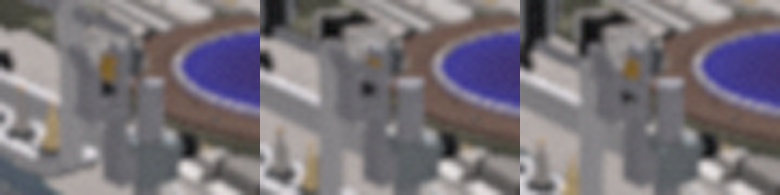

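```bash
python3 -m handwheel '[{"slide":[0,0,1],"roll":0},{"slide":[0,0,0],"roll":0},{"slide":[0,0,0],"roll":0}]' | egrep 'time|posi|force' | tr '\n' ' '; echo
python3 -c "
from h import *
st,M=info();print('torq tool',np.round(M.T@st['ft_torque'],3))
snap('wrist','w15.png');snap('scene','s15.png')
ims=[cv2.imread('pics/%s.png'%n)[150:195,255:315] for n in ('s10','s14','s15')]
a=np.hstack([cv2.resize(i,(260,195),interpolation=cv2.INTER_CUBIC) for i in ims])
ims=[cv2.imread('pics/%s.png'%n)[130:175,215:275] for n in ('s10','s14','s15')]
b=np.hstack([cv2.resize(i,(260,195),interpolation=cv2.INTER_CUBIC) for i in ims])
cv2.imwrite('pics/rh2.png',np.vstack([a,b]))"
```

```text
time: 21.52 position: [0.5636, 0.3986, 0.164] wrist_force: [-4.2, -1.9, 4.7] 
t 21.52 p [0.5636 0.3986 0.164 ] tx [-0.15   0.989 -0.   ] ty [0.989 0.15  0.001] tz [ 0.001 -0.    -1.   ] yaw_tx 1.7215 q [-0.24  0.72 -0.65  1.53  0.48  1.06 -0.86] F [-4.15 -1.89  4.72] w 0.175
torq tool [ 1.238 -0.139 -0.129]
```

View pics/rh2.png

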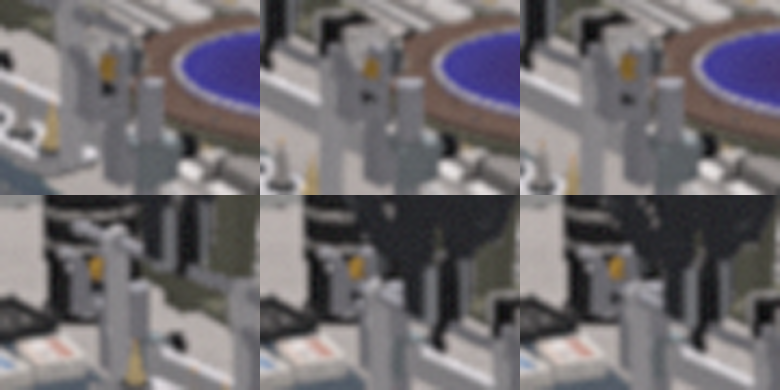

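```bash
python3 -m handwheel '[{"slide":[0,0,0.7],"roll":0},{"slide":[0,0,0],"roll":0},{"slide":[0,0,0],"roll":0}]' | egrep 'time|posi|force' | tr '\n' ' '; echo
python3 -c "
from h import *
st,M=info();print('torq tool',np.round(M.T@st['ft_torque'],3))"
```

```text
time: 21.87 position: [0.5637, 0.3986, 0.1637] wrist_force: [-6.0, -3.8, 8.5] 
t 21.87 p [0.5637 0.3986 0.1637] tx [-0.15   0.989 -0.   ] ty [0.989 0.15  0.001] tz [ 0.001 -0.    -1.   ] yaw_tx 1.7216 q [-0.24  0.72 -0.65  1.53  0.48  1.06 -0.86] F [-5.97 -3.75  8.49] w 0.18
torq tool [ 1.405 -0.15  -0.092]
```

```bash
python3 -m handwheel '[{"slide":[0,0,-1],"roll":0},{"slide":[0,0,-1],"roll":0},{"slide":[0,0,0],"roll":0},{"slide":[0,0,0],"roll":0}]' | egrep 'time|posi|force' | tr '\n' ' '; echo
python3 -c "
from h import *
st,M=info();print('torq tool',np.round(M.T@st['ft_torque'],3))"
python3 -m handwheel '[{"slide":[0,0,-1],"roll":0},{"slide":[0,0,0],"roll":0},{"slide":[0,0,0],"roll":0}]' | egrep 'time|posi|force' | tr '\n' ' '; echo
python3 -c "
from h import *
st,M=info();print('torq tool',np.round(M.T@st['ft_torque'],3))"
python3 -m handwheel '[{"slide":[0,0,-1],"roll":0},{"slide":[0,0,0],"roll":0},{"slide":[0,0,0],"roll":0}]' | egrep 'time|posi|force' | tr '\n' ' '; echo
python3 -c "
from h import *
st,M=info();print('torq tool',np.round(M.T@st['ft_torque'],3))"
```

```text
time: 22.2 position: [0.5638, 0.3986, 0.1644] wrist_force: [-2.8, -0.7, 1.6] 
t 22.2 p [0.5638 0.3986 0.1644] tx [-0.15   0.989  0.   ] ty [0.989 0.15  0.001] tz [ 0.001  0.    -1.   ] yaw_tx 1.7214 q [-0.24  0.72 -0.65  1.53  0.48  1.06 -0.86] F [-2.76 -0.67  1.64] w 0.174
torq tool [ 0.64   0.213 -0.041]
time: 22.45 position: [0.5637, 0.3985, 0.165] wrist_force: [-0.2, -0.4, -2.2] 
t 22.45 p [0.5637 0.3985 0.165 ] tx [-0.15   0.989  0.   ] ty [0.989 0.15  0.   ] tz [ 0.  0. -1.] yaw_tx 1.7214 q [-0.24  0.72 -0.65  1.52  0.48  1.06 -0.86] F [-0.17 -0.37 -2.25] w 0.177
torq tool [ 0.167  0.589 -0.043]
time: 22.7 position: [0.5637, 0.3984, 0.1654] wrist_force: [3.0, 2.3, -11.2] 
t 22.7 p [0.5637 0.3984 0.1654] tx [-0.15   0.989 -0.   ] ty [0.989 0.15  0.   ] tz [ 0. -0. -1.] yaw_tx 1.7215 q [-0.24  0.72 -0.65  1.52  0.48  1.06 -0.86] F [  2.97   2.33 -11.17] w 0.178
torq tool [-0.575  0.955 -0.084]
```

```bash
python3 -m handwheel '[{"slide":[0,0,1],"roll":0},{"slide":[0,0,0.5],"roll":0},{"slide":[0,0,0],"roll":0},{"slide":[0,0,0],"roll":0}]' | egrep 'time|posi|force' | tr '\n' ' '; echo
python3 -c "
from h import *
st,M=info();print('torq tool',np.round(M.T@st['ft_torque'],3))
snap('wrist','w16.png');snap('scene','s16.png')
w=cv2.imread('pics/w16.png');s=cv2.imread('pics/s16.png')
cv2.imwrite('pics/ts16.png',np.hstack([cv2.resize(w[10:90,210:310],(400,320),interpolation=cv2.INTER_CUBIC),cv2.resize(s[120:200,215:315],(400,320),interpolation=cv2.INTER_CUBIC)]))
"
```

```text
time: 23.03 position: [0.5637, 0.3985, 0.1653] wrist_force: [1.7, 0.0, -3.9] 
t 23.03 p [0.5637 0.3985 0.1653] tx [-0.15   0.989 -0.   ] ty [0.989 0.15  0.001] tz [ 0.001 -0.    -1.   ] yaw_tx 1.7214 q [-0.24  0.72 -0.65  1.52  0.48  1.06 -0.86] F [ 1.74  0.02 -3.94] w 0.178
torq tool [-0.316  0.427 -0.127]
```

View pics/ts16.png

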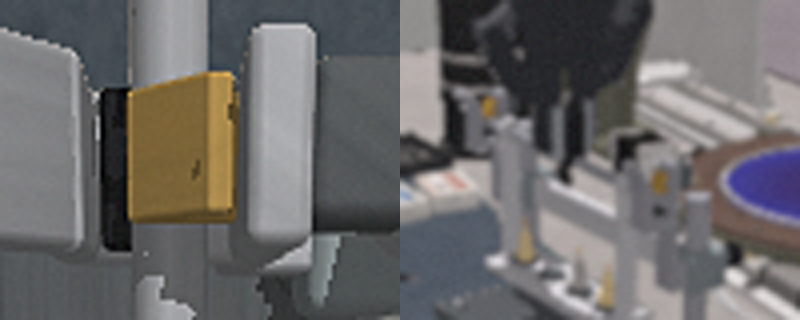

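```bash
python3 -m handwheel '[{"slide":[0,0,0],"roll":0},{"slide":[0,0,0],"roll":0},{"slide":[0,0,0],"roll":0},{"slide":[0,0,0],"roll":0},{"slide":[0,0,0],"roll":0},{"slide":[0,0,0],"roll":0}]' 0.45
python3 -c "
from h import *
st,M=info();print('torq tool',np.round(M.T@st['ft_torque'],3))
snap('wrist','w17.png');snap('scene','s17.png')"
```

```text
time: 23.63
position: [0.5632, 0.3988, 0.1653]
orientation: [2.047, 2.383, 0.0]
wrist_force: [0.1, -0.1, 0.7]
grip_width: 0.273
t 23.63 p [0.5632 0.3988 0.1653] tx [-0.15   0.989 -0.   ] ty [0.989 0.15  0.   ] tz [ 0.  0. -1.] yaw_tx 1.7218 q [-0.24  0.72 -0.65  1.53  0.48  1.06 -0.86] F [ 0.12 -0.11  0.68] w 0.273
torq tool [ 0.034  0.092 -0.009]
```

View pics/w17.png

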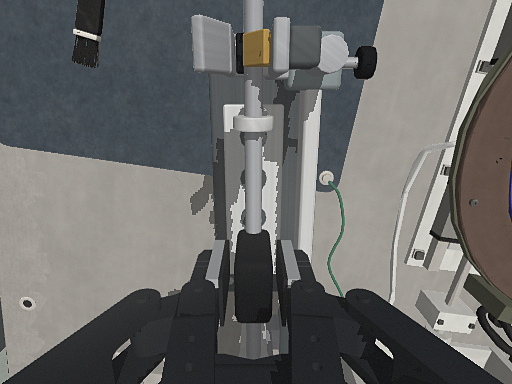

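Released, with no wrist force and the pads clear on both sides. Lifting straight out.

```bash
python3 -m handwheel '[{"slide":[0,0,-3],"roll":0},{"slide":[0,0,-5],"roll":0},{"slide":[0,0,-8],"roll":0},{"slide":[0,0,-10],"roll":0},{"slide":[0,0,-12],"roll":0},{"slide":[0,0,-15],"roll":0},{"slide":[0,0,-20],"roll":0},{"slide":[0,0,-20],"roll":0},{"slide":[0,0,-15],"roll":0},{"slide":[0,0,-8],"roll":0},{"slide":[0,0,0],"roll":0},{"slide":[0,0,0],"roll":0},{"slide":[0,0,0],"roll":0},{"slide":[0,0,0],"roll":0}]'
python3 -c "
from h import *
np.set_printoptions(precision=4,suppress=True)
st,M=info()
snap('wrist','w18.png');snap('scene','s18.png')
S={}
for c in('wrist','scene'):
  for t in ('grip','rod_mid','stand_mid','nominal_l'):
    r=spot_point(t,c); print(c,t,[(np.round(x['centre'],1),round(x['conf'],2),atz(c,x['centre'],{'grip':.166}.get(t,.151),st)) for x in r[:2]])
s=cv2.imread('pics/s18.png')
cv2.imwrite('pics/ts18.png',cv2.resize(s[120:220,205:325],(720,600),interpolation=cv2.INTER_CUBIC))
"
```

```text
time: 24.9
position: [0.5629, 0.3982, 0.2797]
orientation: [-2.047, -2.382, 0.003]
wrist_force: [0.4, 0.4, -0.1]
grip_width: 0.276
t 24.9 p [0.5629 0.3982 0.2797] tx [-0.15   0.989 -0.001] ty [ 0.989  0.15  -0.002] tz [-0.002 -0.001 -1.   ] yaw_tx 1.7218 q [-0.21  0.62 -0.7   1.42  0.41  1.25 -0.8 ] F [ 0.43  0.44 -0.08] w 0.276
wrist grip [(array([253.7, 193.8]), 0.68, array([0.5642, 0.3984, 0.166 ])), (array([143.3,  20. ]), 0.26, array([0.4709, 0.5101, 0.166 ]))]
wrist rod_mid [(array([256.8, 189.4]), 0.91, array([0.567 , 0.3979, 0.151 ]))]
wrist stand_mid []
wrist nominal_l [(array([249.1,  63.2]), 0.72, array([0.5458, 0.4951, 0.151 ])), (array([253.4, 294. ]), 0.64, array([0.58  , 0.2945, 0.151 ]))]
scene grip [(array([261.8, 153.3]), 0.69, array([0.5755, 0.3884, 0.166 ])), (array([237.6, 144.6]), 0.49, array([0.5532, 0.4934, 0.166 ]))]
scene rod_mid [(array([251.5, 160.8]), 0.71, array([0.5446, 0.3864, 0.151 ]))]
scene stand_mid [(array([253.2, 153. ]), 0.65, array([0.578 , 0.4447, 0.151 ]))]
scene nominal_l [(array([235.6, 147.1]), 0.81, array([0.5583, 0.5204, 0.151 ])), (array([277.6, 165. ]), 0.6, array([0.5875, 0.3263, 0.151 ]))]
```

View pics/w18.png

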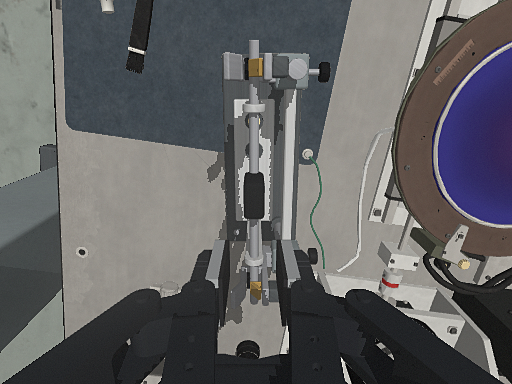

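View pics/ts18.png

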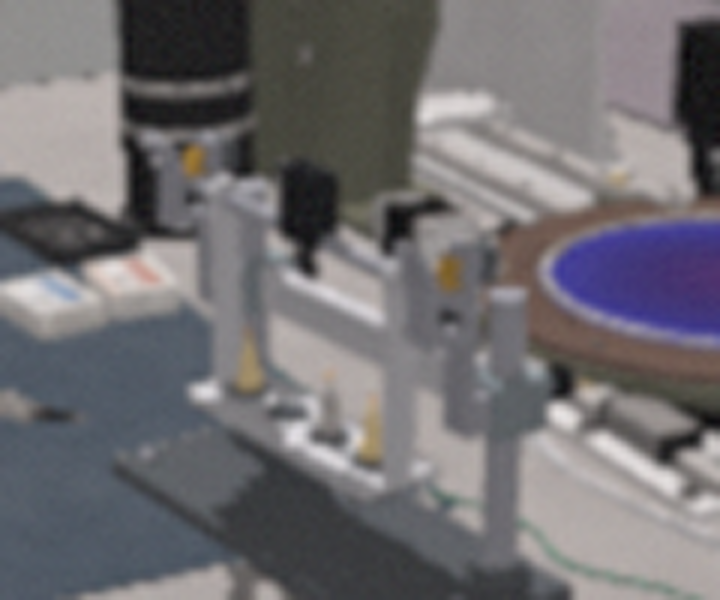

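```bash
python3 -m handwheel '[{"slide":[0,0,-20],"roll":0},{"slide":[0,0,-10],"roll":0},{"slide":[0,0,0],"roll":0},{"slide":[0,0,0],"roll":0},{"slide":[0,0,0],"roll":0},{"slide":[0,0,0],"roll":0},{"slide":[0,0,0],"roll":0},{"slide":[0,0,0],"roll":0},{"slide":[0,0,0],"roll":0},{"slide":[0,0,0],"roll":0},{"slide":[0,0,0],"roll":0},{"slide":[0,0,0],"roll":0}]'
python3 -c "
from h import *
a=snap('scene','s19.png').astype(int)
info();b=snap('scene','s20.png').astype(int); b=snap('scene','s21.png').astype(int)
print(abs(a-b)[120:220,205:325].mean(),abs(a-b)[300:,300:].mean())
r=trace('carrier','scene');print([(x['centre'],x['conf']) for x in r[:2]])
s=cv2.imread('pics/s21.png');s0=cv2.imread('pics/scene0.png')
print('loupe/lens/brush px now:',[ (t,spot_point(t,'scene')[:1]) for t in('loupe_mid','spare_lens_mid','esd_brush_mid')])
"
```

```text
time: 26.4
position: [0.5633, 0.3987, 0.311]
orientation: [-2.048, -2.383, 0.0]
wrist_force: [0.8, -0.0, 0.2]
grip_width: 0.276
t 26.45 p [0.5633 0.3987 0.311 ] tx [-0.15   0.989 -0.   ] ty [ 0.989  0.15  -0.   ] tz [-0. -0. -1.] yaw_tx 1.7217 q [-0.21  0.6  -0.71  1.38  0.39  1.3  -0.79] F [0.02 0.21 0.55] w 0.274
1.46925 1.4264937106918238
[([257.0, 187.3], 0.84), ([193.4, 201.3], 0.64)]
loupe/lens/brush px now: [('loupe_mid', [{'centre': [252.3, 156.0], 'conf': 0.73}]), ('spare_lens_mid', [{'centre': [337.2, 258.0], 'conf': 0.57}]), ('esd_brush_mid', [{'centre': [191.2, 199.4], 'conf': 0.44}])]
```

```bash
python3 -c "
import cv2,numpy as np
a=cv2.imread('pics/scene0.png').astype(int);b=cv2.imread('pics/s21.png').astype(int)
for n,(u,v) in dict(loupe=(255,297),lens=(340,255),brush=(190,200)).items(): print(n,abs(a-b)[v-20:v+20,u-20:u+20].mean())
from h import job; job.job_done()"
```

```text
loupe 11.200833333333334
lens 3.2079166666666667
brush 2.1775
the job is handed in; nothing more can be done
```

```bash
python3 -c "
import cv2,numpy as np
a=cv2.imread('pics/scene0.png');b=cv2.imread('pics/s21.png')
f=lambda i:cv2.resize(i[270:330,220:290],(390,334),interpolation=cv2.INTER_CUBIC)
cv2.imwrite('pics/lp.png',np.hstack([f(a),f(b)]))"
```

```text
(no output)
```

View pics/lp.png

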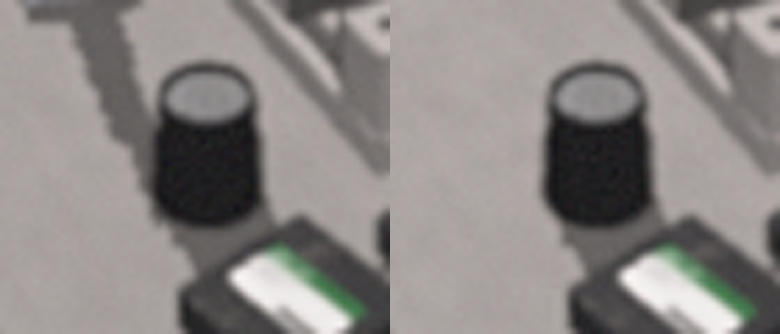

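The carrier is hanging on both hooks, released and still, and I handed the job in at about 26.5 s. No verdict came back.

**What I did:** I gripped the black block, lifted the carrier, turned it to the line of the hooks and brought it in from the front. I then lowered it in steps of 1 to 2 mm. The catches first touched with the rod about 170 mm up. I pressed until the force climbed steeply on both sides, at most about 11 N by the wrist sensor.

**Checks before letting go:**
- **Left hook:** the wrist picture showed the left catch out over the rod.
- **Right hook:** a gentle pull upward of about 9 N was resisted, nearly all of it at the right catch.

**Checks after letting go:**
- **Hanging:** the wrist picture showed both catches over a straight rod. The network placed the grip within about 2 mm of the hook centre.
- **Still and clear:** two scene pictures differed only by noise, and the arm was well above with no force on the wrist.

**Disagreements and gaps:**
- **Network misses:** after release one network took the grip for the loupe, and single-camera readings of the rod's middle were off by up to 2 cm.
- **Loupe:** it differed between the pictures before and after. I handed in before looking into that. The close-up then showed it standing in the same place, with only the carrier's shadow gone.
- **Yaw of the stand:** the top and wrist cameras differed by about 0.01 rad, so I used a value close to the wrist camera's.
- **Move rows:** for three 2 mm lowering steps I ran the same typed rows from a shell loop. All other moves were typed one by one.

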